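Pin the washed blade back into the bread slicer

TASK

The bread slicer's blade has been washed and stands in the slot of its board again, but it is not yet hinged. Slide the blade along the slot by its handle until its heel comes up against the back of the steel bracket, then push the pivot pin through both ears of the bracket and the eye of the blade between them, fully home with the pin's shoulder against the ear. Do it by feel, without ramming or forcing anything, leave the blade down in its slot, and leave the other things on the counter where they are.

Things in the scene. Friction and masses are not known exactly. Their poses are not given: they have to be found in the camera images.
- slicer: Bread slicer, fixed. Beech board 160 x 340 mm, 36 thick. Origin: centre of its underside. x: across the board, away from the robot give or take 13 degrees; y: along the slot, towards the bracket; z up. The slot, 6 wide, runs the full length at x = 0, floor at z = 14. The steel bracket at the +y end is clamped tight by slotted feet somewhere with its ear holes at y 110 to 134; find out where.
- bracket_seat (a point): Fixed point of the board at slicer x 0, y 122, z 70: the middle of the range in which the centre between the two ear holes lies (+-12 in y; x 0 and z 70 always). Holes 11.5 mm wide, axis along slicer x. Ears: plates 8 thick, x +-7 to +-15, 40 long in y, z 36 to 90. The back web, its face 20 behind the hole axis (+y), stops the heel. The pin may go in from either side.
- blade: Loose steel blade, 0.35 to 0.6 kg, standing edge down in the slot, well short of the bracket. Origin: centre of its 11.5 mm eye. y: towards the heel; z up; x across. Heel plate round the eye 8 thick, 36 high, ending 20 mm beyond the eye in +y. Blade 4 thick, y -20 to -195, z -53 to 8. It leans a little and slides in the slot at 2 to 5 N; over 20 N on the slicer is ramming.
- blade_handle (a point): Centre of the blade's dark wooden handle, at blade y -255, z 3. A flat-sided bar 112 mm long (y), 22 wide (x), 28 high (z), 20 above the board. With the edge on the slot's floor and the heel against the web, the eye is in line with the ear holes in y but 3 mm low: the pin's nose enters it low and has to lever it up (8 N along the pin is enough, over 25 N is forcing).
- pin: Loose steel pivot pin, 0.12 kg, lying level on the counter on its grip. Origin: on its axis at the shoulder. x: along the shank to the nose. Grip: flat-sided block x -38 to 0, 16 wide (y), 18 high (z). Shank: 10 mm round, 48 long, its last 10 mm tapered to a 5 mm nose. Home: shoulder against an ear's outer face, nose 18 out of the other ear.
- pin_tip (a point): The pin's nose, on its axis, 48 mm from the shoulder.
- mug: White mug, bystander, 80 mm wide, 85 high; origin at the centre of its foot.
- tumbler: Glass tumbler, bystander, 68 mm wide, 100 high; origin at the centre of its foot.
- jam_jar: Jam jar with a metal lid, bystander, 60 mm wide, 75 high; origin at the centre of its foot.
- honey_jar: Honey jar with a wooden lid, bystander, 68 mm wide, 95 high; origin at the centre of its foot.
- teaspoon: Steel teaspoon, bystander, 140 mm long, lying flat; origin under its middle, x along it.
- half_baguette: Half a baguette, bystander, 205 mm long (along its y), 68 thick; origin under its middle.

How it is judged:
On the way:
1. the blade's heel stands between the bracket's ears, the blade down in the slot (y of blade in the frame of slicer between 0.106 and 0.138 m and x of blade in the frame of slicer between -0.006 and 0.006 m and z of blade in the frame of slicer between 0.062 and 0.076 m), for 0.2 s.
At the end, for the whole second after the job is handed in: The pin lies level across the slicer (to 7 degrees), at the ear holes' height (3 mm), through ear, eye and ear, its shoulder within 2.5 mm of an ear's outer face, from either side; the blade's eye is on it (4 mm), the blade down along its slot (3.5 degrees); pin and blade are let go and at rest ((x of pin in the frame of slicer between 0.0135 and 0.0175 m or x of pin in the frame of slicer between -0.0175 and -0.0135 m) and angle between the x axis of pin and the x axis of slicer, either way round below 0.12 rad and y of pin in the frame of slicer between 0.106 and 0.138 m and z of pin in the frame of slicer between 0.067 and 0.073 m and z of pin_tip in the frame of slicer between 0.066 and 0.074 m and y of pin in the frame of blade between -0.004 and 0.004 m and z of pin in the frame of blade between -0.004 and 0.004 m and y of blade in the frame of slicer between 0.106 and 0.138 m and z of blade in the frame of slicer between 0.066 and 0.074 m and x of blade in the frame of slicer between -0.006 and 0.006 m and angle between the y axis of blade and the y axis of slicer, either way round below 0.06 rad and linear speed of each of pin, blade below 0.01 m/s); the robot touches nothing.
It fails at once if the blade is rammed against the slicer (more than 20 N) (contact force between blade and slicer above 20 N).
It fails at once if the pin is forced against the bracket (more than 25 N) (contact force between pin and slicer above 25 N).
It fails at once if the pin is forced against the blade (more than 25 N) (contact force between pin and blade above 25 N).
It fails at once if another thing on the counter is shifted by more than 20 mm (distance of any of mug, tumbler, jam_jar, honey_jar, teaspoon, half_baguette from where it was at the start of the episode above 0.02 m).
It also fails if it takes over 72 s, if anything falls off the work surface, if the arm or the gripper's body presses on something with over 40 N, if the wrist force passes 120 N, or if a joint passes its speed limit or range.

ROBOT

A 6-joint arm with a two-finger parallel gripper is mounted at the origin on the work surface. World frame = base frame: x ahead of the robot, y to its left, z up, the work surface at z = 0. Lengths are in m, angles in rad, forces in N, time in s.
With the tool pointing down it reaches from about 0.35 to 0.95 m from the base axis. Payload 17.4 kg.
Tool frame: the origin (TCP) lies midway between the tips of the shut fingers; the grasp point (between the pads) lies 19 mm behind it; z points along the fingers, y is the direction in which the jaws open and shut (so a half turn about z gives the same grasp; the last joint's range is limited). The gripper opens to 93 mm and grips with 3 to 60 N. Pads are 15 mm wide; open, the fingers measure 128 mm over their backs; the gripper's body (75 mm by 188 mm) begins 65 mm behind the grasp point.
Start: joints at [-0.038, 0.116, 1.442, -0, 1.584, -0.038], TCP at [0.675, -0, 0.219] pointing down, gripper open.
Joint ranges: [-2.83, 2.83], [-0.83, 2.19], [0.07, 2.5], [-1.14, 4.28], [0.01, 3], [-2.97, 2.97]. Speed limits (rad/s): [1.89, 1.89, 2.22, 3.14, 3.14, 3.14].

INTERFACE

Orientations are given as a unit quaternion [x, y, z, w].
In Python, from bench import manip, optics gives the robot as it stands.
- The arm moves only by the tool jog_arm, never from a script. Its argument "targets" is a list of rows, each an object of numbers: "x", "y", "z": the shift along the tool's x, y, z in m; "wx", "wy", "wz": the turn, a rotation vector about the tool's x, y, z in degrees. A call has 1 to 12 rows; each row shifts and turns the pose as measured when the row begins, along the tool's axes as they then stand; what a row does not reach is not made up. A row lasts 1/10 s, in which the tool goes at most 50 mm and 8.59 degrees, less where a joint would pass 70% of its speed; a pose out of reach is approached as far as the arm can. A call with a gripper value outside its range is refused whole. "claw" is the closure, from -1 (fully open) to 1 (shut), set as the call begins (left out, the last holds). The fingers move at their own pace and stop on an object; "force" is the grip in N (left out, the last holds). Time passes only in rows, so rows that do not move let the fingers close. It gives the time, the measured TCP pose, the force and the opening at its end, in the units of the state.
- manip.state(): the state, without advancing time (a new reading comes with each control period).
- optics.read_camera(name): name is "scene" or "side" or "wrist"; returns a dict with "color" (420x560x3 uint8, red, green, blue), "fx", "fy", "cx", "cy" (pixels), "eye" and "orientation" of the camera in the world. Camera axes: x right, y up, looking along -z (the intrinsics and any distortion apply to the point x, -y, -z); pixel columns grow to the right and rows downward; lengths in m; the calibration is good to about 2 mm. The wrist camera is an equidistant fisheye: a pixel r from the principal point sees the ray r / f radians off the axis. A picture is of the moment at which its call begins. There is no depth.
- manip.close_job(): hands the job in, once; it reports no verdict.
The state is a dict: "t": time; "qpos": joint angles; "joint_velocities": joint speeds; "joint_efforts": joint torques, N m; "tcp_pos": TCP position; "eef_rot": TCP orientation; "force": force on the tool from outside, world axes, zero at the start; "moment": the same for the moment, N m; "grip_width": opening from 0.0 (shut) to 1.0 (fully open).
Only numpy, scipy, OpenCV 4.12 (cv2) and the standard library are available. Lean on these libraries where they do the work, as an engineer would, in place of code of your own. Each camera call takes 0.05 s, during which the arm holds its last target. There are 200 camera calls.

## Working session

There is one attempt and no reset: what is moved stays moved. The work goes in short steps, Python scripts to look and compute and a tool call to move; the robot and the scene stay as the last step left them, time stands still between calls to the robot, and variables do not carry over. Pictures are saved under pics/ and viewed, about 8 in all and at most 12, crops included, and the job is handed in when it is done.

Besides the shell and the picture viewer there is one more tool, called after ">>>" as name(argument=value, ...), one argument or row to a line, values as JSON. jog_arm: Moves the arm, as the interface text tells. Its arguments: {"type":"object","properties":{"targets":{"type":"array"},"claw":{"type":"number"},"force":{"type":"number"}},"required":["targets"]}

```bash
mkdir -p pics; ls
python3 - <<'E'
from bench import manip, optics
import cv2
print(manip.state())
for n in ["scene","side","wrist"]:
    c=optics.read_camera(n)
    cv2.imwrite(f"pics/{n}0.png",c["color"][:,:,::-1])
    print(n,{k:c[k] for k in c if k!="color"})
E
```

```text
pics
{'t': 0.0, 'qpos': array([-3.77974789e-02,  1.16476116e-01,  1.44226016e+00, -8.34182738e-07,
        1.58397341e+00, -3.78088929e-02]), 'joint_velocities': array([ 1.45422582e-03,  3.92743800e-04,  1.91647459e-03, -8.03371922e-06,
       -1.66267235e-03, -2.05460833e-03]), 'joint_efforts': array([-2.39607485e-03, -7.21266031e+01, -6.22611737e+01,  7.77577632e-02,
        2.38535833e-02, -2.17692599e-05]), 'tcp_pos': array([ 6.74803865e-01, -6.43472493e-08,  2.17914998e-01]), 'eef_rot': array([ 7.07102639e-01,  7.07110703e-01, -3.80028886e-04, -4.09291710e-04]), 'force': array([ 0.42048457, -0.35209616, -0.21233699]), 'moment': array([ 0.02322119,  0.02729003, -0.00971143]), 'grip_width': 1.0002306867246753}
scene {'fx': 442.41163393718574, 'fy': 442.41163393718574, 'cx': 281.39985999871, 'cy': 210.54363085058222, 'eye': array([ 1.1255624 , -0.70453692,  0.8234674 ]), 'orientation': array([0.40269772, 0.134038  , 0.30029888, 0.85421832])}
side {'fx': 405.34289682247913, 'fy': 405.34289682247913, 'cx': 280.9458638597332, 'cy': 205.2874116595439, 'eye': array([0.15437974, 0.76495289, 0.70970303]), 'orientation': array([-0.10990107,  0.44016548,  0.85808026, -0.24057093])}
wrist {'fx': 325.19226210127806, 'fy': 325.19226210127806, 'cx': 278.1831822886235, 'cy': 206.64317554674054, 'eye': array([0.67441378, 0.07089755, 0.38447484]), 'orientation': array([-1.29922061e-01,  1.10680994e-03, -2.30284964e-04,  9.91523565e-01])}
```

View pics/scene0.png

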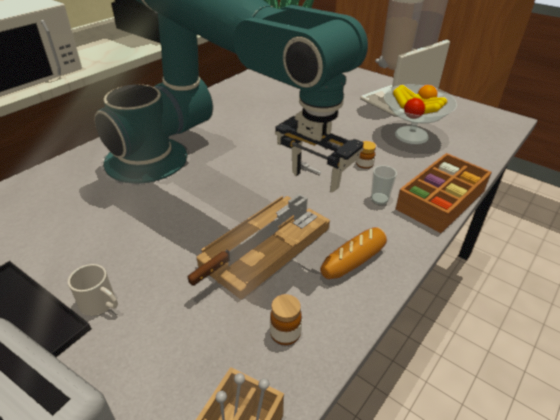

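View pics/side0.png

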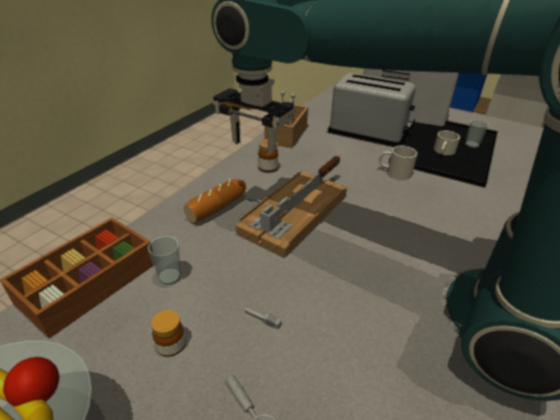

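View pics/wrist0.png

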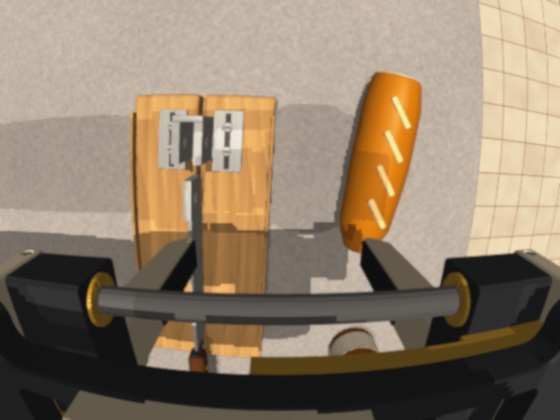

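```bash
cat > h.py <<'E'
from bench import manip, optics
import numpy as np, cv2
from scipy.spatial.transform import Rotation as R
def ray(c,u,v,fish=False):
    a=(u-c["cx"])/c["fx"]; b=(v-c["cy"])/c["fy"]
    if fish:
        r=np.hypot(a,b); s=np.sin(r)/r if r>1e-9 else 1
        d=np.array([a*s,-b*s,-np.cos(r)])
    else: d=np.array([a,-b,-1])
    d=R.from_quat(c["orientation"]).apply(d); return c["eye"],d/np.linalg.norm(d)
def onz(c,u,v,z,fish=False):
    e,d=ray(c,u,v,fish); return e+d*(z-e[2])/d[2]
def tri(*rays):
    A=np.zeros((3,3));b=np.zeros(3)
    for e,d in rays:
        P=np.eye(3)-np.outer(d,d);A+=P;b+=P@e
    p=np.linalg.solve(A,b); return p,[np.linalg.norm((np.eye(3)-np.outer(d,d))@(p-e)) for e,d in rays]
def proj(c,p,fish=False):
    q=R.from_quat(c["orientation"]).inv().apply(np.asarray(p)-c["eye"]); x,y,z=q[0],-q[1],-q[2]
    if fish:
        r=np.hypot(x,y); t=np.arctan2(r,z); k=t/max(r,1e-9); return c["cx"]+c["fx"]*x*k,c["cy"]+c["fy"]*y*k
    return c["cx"]+c["fx"]*x/z,c["cy"]+c["fy"]*y/z
E
python3 - <<'E'
from h import *
np.set_printoptions(precision=4,suppress=True)
c={n:optics.read_camera(n) for n in["scene","side","wrist"]}
w=c["wrist"]
for n,u,v,z in [("cornTL",137,96,.036),("cornTR",276,97,.036),("slot end",203,97,.036),("BR",262,356,.036),("heel end",196,178,.07),("handle",198,362,.06)]:
    print(n,onz(w,u,v,z,True))
for cn,n,u,v,z in [("scene","near corner",240,292,.036),("scene","R corner",330,215,.036),("scene","handle",208,266,.06),("side","pin nose?",248,311,.009),("side","pin end",280,322,.009),("side","spoon",240,390,0.005),("side","jar",170,345,0)]:
    print(cn,n,onz(c[cn],u,v,z))
# zoomed crop sheet: side pin, side bracket
a=cv2.resize(c["side"]["color"][290:350,220:320],(800,480),interpolation=cv2.INTER_CUBIC)
b=cv2.resize(c["side"]["color"][150:250,230:360],(520,400),interpolation=cv2.INTER_CUBIC)
s=cv2.resize(c["scene"]["color"][190:300,180:340],(582,400),interpolation=cv2.INTER_CUBIC)
def fit(im,w,h): return cv2.resize(im,(w,h),interpolation=cv2.INTER_CUBIC)
out=np.vstack([fit(c["side"]["color"][295:340,230:310],800,300)[:, :], np.hstack([fit(c["side"]["color"][160:250,230:350],400,300),fit(c["scene"]["color"][190:295,180:340],400,300)])])
# width of top: 80px->800 x10 horizontally, 45px->300 x6.67 vertical
cv2.imwrite("pics/sheet1.png",out[:,:,::-1])
E
```

```text
cornTL [0.515  0.1068 0.036 ]
cornTR [0.6716 0.0977 0.036 ]
slot end [0.5931 0.0998 0.036 ]
BR [ 0.6513 -0.2352  0.036 ]
heel end [0.5915 0.0167 0.07  ]
handle [ 0.5666 -0.2304  0.06  ]
scene near corner [ 0.6529 -0.2434  0.036 ]
scene R corner [0.6616 0.113  0.036 ]
scene handle [ 0.5566 -0.247   0.06  ]
side pin nose? [0.4937 0.3    0.009 ]
side pin end [0.4201 0.2885 0.009 ]
side spoon [0.4066 0.4529 0.005 ]
side jar [0.5825 0.4465 0.    ]
```

View pics/sheet1.png

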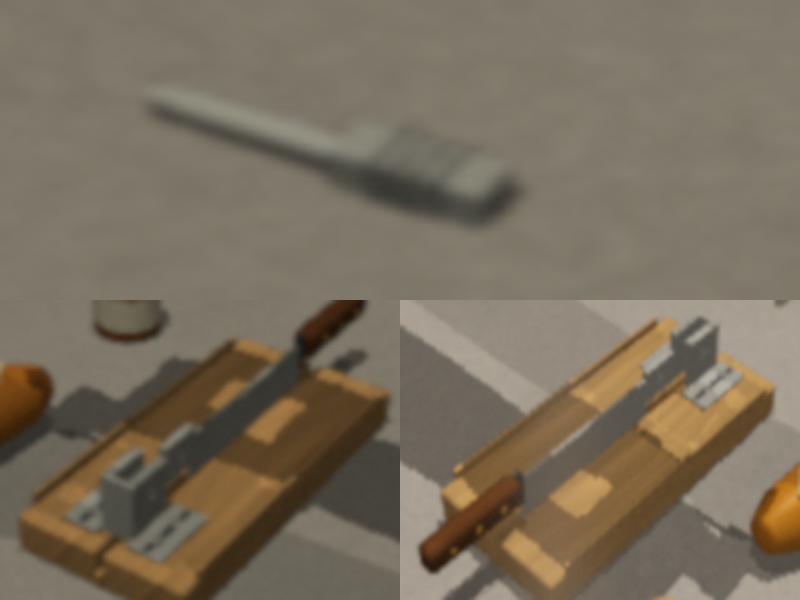

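>>> jog_arm(
  targets=[
    {"x": -0.045, "y": -0.016, "z": -0.008},
    {"x": -0.045, "y": -0.016, "z": -0.008},
    {"x": -0.045, "y": -0.016, "z": -0.008},
    {"x": -0.045, "y": -0.016, "z": -0.008},
    {"x": -0.045, "y": -0.016, "z": -0.008},
    {"x": -0.045, "y": -0.016, "z": -0.008},
    {},
    {},
    {},
  ],
  claw=1,
  force=10,
)

```text
invalid input at $.targets[0]: expected keys x, y, z, wx, wy, wz
```

Run:
```python
from h import *
w=optics.read_camera("wrist"); s=manip.state(); print(s["t"],s["tcp_pos"],s["eef_rot"],w["eye"],s["force"])
cv2.imwrite("pics/w1.png",cv2.resize(w["color"][:,:,::-1],(784,588),interpolation=cv2.INTER_CUBIC)); np.save("w1.npy",w,allow_pickle=True)
```

```text
0.35 [6.74955690e-01 9.97435105e-06 2.18484848e-01] [ 7.07106532e-01  7.07107016e-01 -8.71482670e-05 -1.11402515e-04] [0.67442823 0.07089735 0.38488997] [ 0.52874099 -0.14653628 -0.07255382]
```

View pics/w1.png

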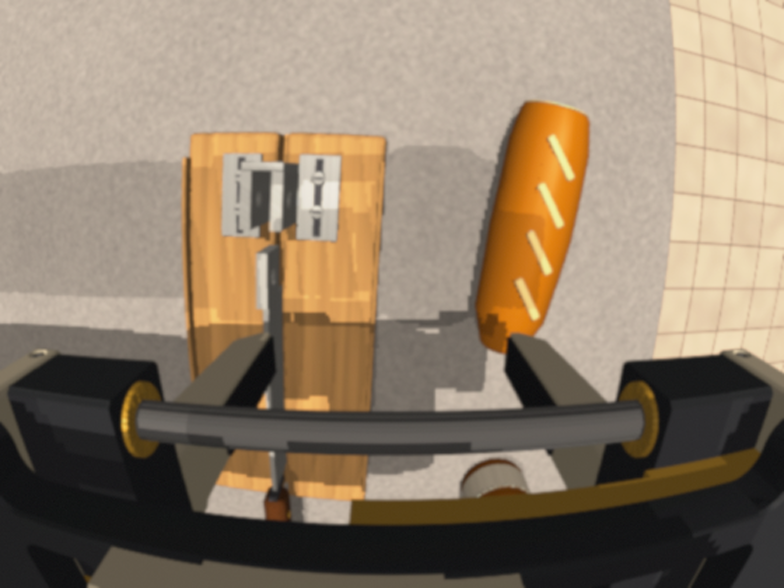

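>>> jog_arm(
  targets=[
    {"x": -0.045, "y": -0.016, "z": -0.008, "wx": 0, "wy": 0, "wz": 0},
    {"x": -0.045, "y": -0.016, "z": -0.008, "wx": 0, "wy": 0, "wz": 0},
    {"x": -0.045, "y": -0.016, "z": -0.008, "wx": 0, "wy": 0, "wz": 0},
    {"x": -0.045, "y": -0.016, "z": -0.008, "wx": 0, "wy": 0, "wz": 0},
    {"x": -0.045, "y": -0.016, "z": -0.008, "wx": 0, "wy": 0, "wz": 0},
    {"x": -0.045, "y": -0.016, "z": -0.008, "wx": 0, "wy": 0, "wz": 0},
    {"x": 0, "y": 0, "z": 0, "wx": 0, "wy": 0, "wz": 0},
    {"x": 0, "y": 0, "z": 0, "wx": 0, "wy": 0, "wz": 0},
  ],
  claw=1,
  force=10,
)

```text
t: 1.15
tcp_pos: [0.575, -0.2787, 0.2672]
eef_rot: [0.706, 0.708, -0.001, -0.0]
force: [0.2, -0.2, 0.2]
grip_width: 0.358
```

Run:
```python
from h import *
w=optics.read_camera("wrist"); s=manip.state(); print(s["t"],s["tcp_pos"],s["eef_rot"],w["eye"],s["force"],s["grip_width"])
cv2.imwrite("pics/w2.png",cv2.resize(w["color"][:,:,::-1],(784,588),interpolation=cv2.INTER_CUBIC)); np.save("w2.npy",w,allow_pickle=True)
```

```text
1.2 [ 0.57512471 -0.27843436  0.26722329] [ 7.06035800e-01  7.08175646e-01 -7.74831909e-04 -3.19342784e-04] [ 0.57449792 -0.20772286  0.43362751] [-0.23310646 -0.17428399  0.24570715] 0.31426005874897117
```

View pics/w2.png

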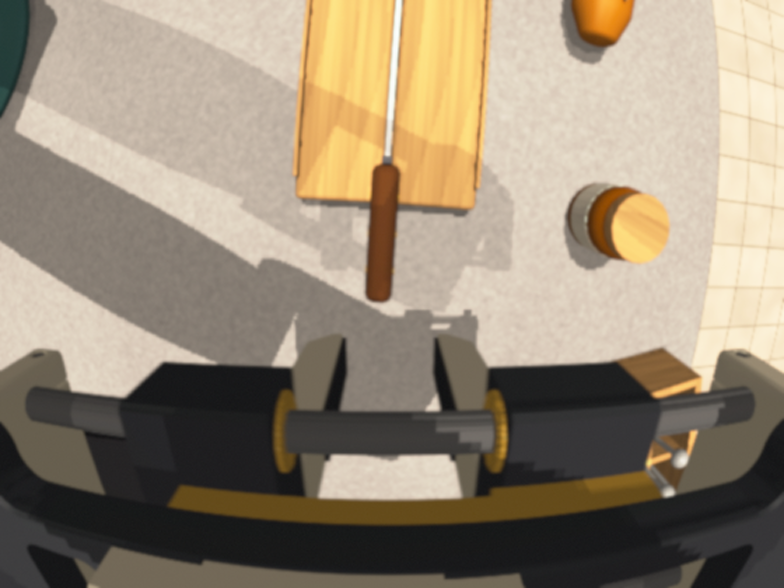

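Run:
```python
from h import *
np.set_printoptions(precision=4,suppress=True)
w=np.load("w2.npy",allow_pickle=True).item(); w1=np.load("w1.npy",allow_pickle=True).item()
for n,u,v,z in [("NL",296,194,.036),("NR",472,208,.036),("hfront",387,166,.084),("hrear",378,300,.084),("hrearL",366,299,.084),("hrearR",391,299,.084),("blade top",399,5,.075),("blade near",389,150,.075)]:
    print(n,onz(w,u/1.4,v/1.4,z,True))
for n,u,v,z in [("FL",191,133,.036),("FR",386,137,.036),("slot",282,135,.036)]: print(n,onz(w1,u/1.4,v/1.4,z,True))
```

```text
NL [ 0.4912 -0.2272  0.036 ]
NR [ 0.6462 -0.2396  0.036 ]
hfront [ 0.5717 -0.2043  0.084 ]
hrear [ 0.5646 -0.31    0.084 ]
hrearL [ 0.555  -0.3092  0.084 ]
hrearR [ 0.575  -0.3091  0.084 ]
blade top [ 0.5809 -0.0712  0.075 ]
blade near [ 0.5732 -0.1916  0.075 ]
FL [0.5143 0.108  0.036 ]
FR [0.6713 0.0967 0.036 ]
slot [0.5914 0.1006 0.036 ]
```

>>> jog_arm(
  targets=[
    {"x": -0.03, "y": -0.006, "z": 0, "wx": 0, "wy": 0, "wz": 4.1},
    {"x": -0.03, "y": -0.007, "z": 0, "wx": 0, "wy": 0, "wz": 0},
    {"x": 0, "y": 0, "z": 0.04, "wx": 0, "wy": 0, "wz": 0},
    {"x": 0, "y": 0, "z": 0.04, "wx": 0, "wy": 0, "wz": 0},
    {"x": 0, "y": 0, "z": 0.04, "wx": 0, "wy": 0, "wz": 0},
    {"x": 0, "y": 0, "z": 0.04, "wx": 0, "wy": 0, "wz": 0},
    {"x": 0, "y": 0, "z": 0.03, "wx": 0, "wy": 0, "wz": 0},
    {"x": 0, "y": 0, "z": 0.01, "wx": 0, "wy": 0, "wz": 0},
    {"x": 0, "y": 0, "z": 0, "wx": 0, "wy": 0, "wz": 0},
  ],
)

```text
t: 2.1
tcp_pos: [0.5654, -0.3284, 0.06]
eef_rot: [0.727, 0.686, 0.0, -0.0]
force: [0.6, -0.3, 0.7]
grip_width: 0.006
```

>>> jog_arm(
  targets=[
    {"x": 0, "y": -0.002, "z": 0.002, "wx": 0, "wy": 0, "wz": 0.8},
    {"x": 0.003, "y": 0, "z": 0, "wx": 0, "wy": 0, "wz": 0},
    {"x": 0.003, "y": 0, "z": 0, "wx": 0, "wy": 0, "wz": 0},
    {"x": 0.002, "y": 0, "z": 0, "wx": 0, "wy": 0, "wz": 0},
    {"x": 0.002, "y": 0, "z": 0, "wx": 0, "wy": 0, "wz": 0},
    {"x": 0.002, "y": 0, "z": 0, "wx": 0, "wy": 0, "wz": 0},
    {"x": 0.002, "y": 0, "z": 0, "wx": 0, "wy": 0, "wz": 0},
    {"x": 0.002, "y": 0, "z": 0, "wx": 0, "wy": 0, "wz": 0},
  ],
)

```text
t: 2.9
tcp_pos: [0.5673, -0.3123, 0.065]
eef_rot: [0.732, 0.681, 0.001, 0.004]
force: [-0.9, -2.8, -0.6]
grip_width: 0.003
```

>>> jog_arm(
  targets=[
    {"x": 0.003, "y": -0.001, "z": 0, "wx": 0, "wy": 0, "wz": 0},
    {"x": 0.003, "y": -0.001, "z": 0, "wx": 0, "wy": 0, "wz": 0},
    {"x": 0.003, "y": 0, "z": 0, "wx": 0, "wy": 0, "wz": 0},
    {"x": 0.003, "y": 0, "z": 0, "wx": 0, "wy": 0, "wz": 0},
    {"x": 0.003, "y": 0, "z": 0, "wx": 0, "wy": 0, "wz": 0},
    {"x": 0.003, "y": 0, "z": 0, "wx": 0, "wy": 0, "wz": 0},
  ],
)

```text
t: 3.5
tcp_pos: [0.5664, -0.2926, 0.0646]
eef_rot: [0.732, 0.681, 0.001, 0.004]
force: [-0.1, -2.7, -1.2]
grip_width: 0.006
```

>>> jog_arm(
  targets=[
    {"x": 0.003, "y": -0.0005, "z": 0, "wx": 0, "wy": 0, "wz": 0},
    {"x": 0.003, "y": 0, "z": 0, "wx": 0, "wy": 0, "wz": 0},
    {"x": 0.003, "y": 0, "z": 0, "wx": 0, "wy": 0, "wz": 0},
    {"x": 0.003, "y": 0, "z": 0, "wx": 0, "wy": 0, "wz": 0},
  ],
)

```text
t: 3.9
tcp_pos: [0.5668, -0.2795, 0.0646]
eef_rot: [0.732, 0.681, 0.001, 0.004]
force: [-0.1, -3.2, -0.5]
grip_width: 0.003
```

Run:
```python
from h import *
c={n:optics.read_camera(n) for n in["scene","side","wrist"]}
np.save("c3.npy",c,allow_pickle=True)
def fit(im,w,h): return cv2.resize(im,(w,h),interpolation=cv2.INTER_CUBIC)
out=np.hstack([np.vstack([fit(c["side"]["color"][175:255,225:335],400,290),fit(c["scene"]["color"][185:265,240:350],400,290)]),fit(c["wrist"]["color"][0:210,170:310],387,580)])
cv2.imwrite("pics/s3.png",out[:,:,::-1])
```

```text
(no output)
```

View pics/s3.png

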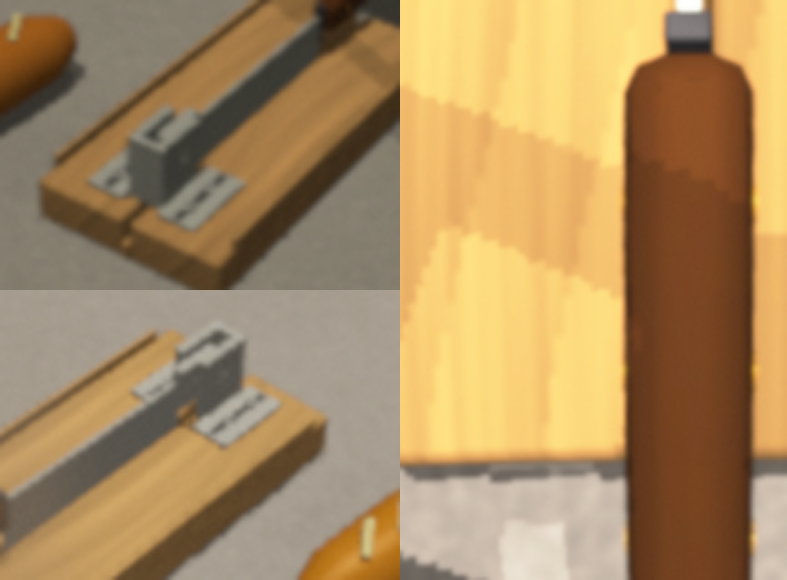

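>>> jog_arm(
  targets=[
    {"x": 0.0015, "y": 0, "z": 0, "wx": 0, "wy": 0, "wz": 0},
    {"x": 0.0015, "y": 0, "z": 0, "wx": 0, "wy": 0, "wz": 0},
    {"x": 0.0015, "y": 0, "z": 0, "wx": 0, "wy": 0, "wz": 0},
    {"x": 0.0015, "y": 0, "z": 0, "wx": 0, "wy": 0, "wz": 0},
  ],
)

```text
t: 4.45
tcp_pos: [0.5673, -0.2736, 0.0647]
eef_rot: [0.732, 0.681, 0.001, 0.004]
force: [-0.5, -1.9, -0.3]
grip_width: 0.004
```

>>> jog_arm(
  targets=[
    {"x": 0.0015, "y": 0, "z": 0, "wx": 0, "wy": 0, "wz": 0},
    {"x": 0.0015, "y": 0, "z": 0, "wx": 0, "wy": 0, "wz": 0},
  ],
)

```text
t: 4.65
tcp_pos: [0.5675, -0.2704, 0.0646]
eef_rot: [0.732, 0.681, 0.001, 0.004]
force: [0.2, -1.6, -0.1]
grip_width: 0.005
```

>>> jog_arm(
  targets=[
    {"x": 0.0015, "y": 0, "z": 0, "wx": 0, "wy": 0, "wz": 0},
    {"x": 0.0015, "y": 0, "z": 0, "wx": 0, "wy": 0, "wz": 0},
  ],
)

```text
t: 4.85
tcp_pos: [0.5677, -0.2671, 0.0646]
eef_rot: [0.732, 0.681, 0.001, 0.004]
force: [-0.2, -2.7, -0.4]
grip_width: 0.008
```

>>> jog_arm(
  targets=[
    {"x": 0.0012, "y": 0, "z": 0, "wx": 0, "wy": 0, "wz": 0},
    {"x": 0.0012, "y": 0, "z": 0, "wx": 0, "wy": 0, "wz": 0},
  ],
)

```text
t: 5.05
tcp_pos: [0.5679, -0.2656, 0.0649]
eef_rot: [0.732, 0.681, -0.0, 0.005]
force: [-1.3, -17.9, -1.3]
grip_width: 0.006
```

>>> jog_arm(
  targets=[
    {"x": 0.0012, "y": 0, "z": 0, "wx": 0, "wy": 0, "wz": 0},
    {"x": 0.0012, "y": 0, "z": 0, "wx": 0, "wy": 0, "wz": 0},
  ],
)

```text
t: 5.25
tcp_pos: [0.5679, -0.2658, 0.0653]
eef_rot: [0.732, 0.681, -0.002, 0.007]
force: [-0.6, -12.0, -1.1]
grip_width: 0.007
```

>>> jog_arm(
  targets=[
    {"x": 0.0012, "y": 0, "z": 0, "wx": 0, "wy": 0, "wz": 0},
    {"x": 0.0012, "y": 0, "z": 0, "wx": 0, "wy": 0, "wz": 0},
  ],
)

```text
t: 5.45
tcp_pos: [0.568, -0.2658, 0.0658]
eef_rot: [0.733, 0.68, -0.003, 0.009]
force: [-1.4, -12.1, -1.4]
grip_width: 0.006
```

>>> jog_arm(
  targets=[
    {"x": 0.0012, "y": 0, "z": 0, "wx": 0, "wy": 0, "wz": 0},
    {"x": 0.0012, "y": 0, "z": 0, "wx": 0, "wy": 0, "wz": 0},
  ],
)

```text
t: 5.65
tcp_pos: [0.5679, -0.2659, 0.0662]
eef_rot: [0.733, 0.68, -0.005, 0.011]
force: [-2.2, -12.8, -1.5]
grip_width: 0.003
```

>>> jog_arm(
  targets=[
    {"x": -0.012, "y": 0, "z": 0, "wx": 0, "wy": 0, "wz": 0},
    {"x": -0.02, "y": 0, "z": -0.03, "wx": 0, "wy": 0, "wz": 0},
    {"x": 0, "y": 0, "z": -0.045, "wx": 0, "wy": 0, "wz": 0},
    {"x": 0.02, "y": 0, "z": -0.04, "wx": 0, "wy": 0, "wz": 0},
    {"x": 0.045, "y": 0, "z": -0.01, "wx": 0, "wy": 0, "wz": 0},
    {"x": 0.045, "y": 0, "z": 0, "wx": 0, "wy": 0, "wz": 0},
    {"x": 0.045, "y": 0, "z": 0, "wx": 0, "wy": 0, "wz": 0},
    {"x": 0.045, "y": 0, "z": 0, "wx": 0, "wy": 0, "wz": 0},
    {"x": 0.04, "y": 0, "z": 0, "wx": 0, "wy": 0, "wz": 0},
    {"x": 0, "y": 0, "z": 0, "wx": 0, "wy": 0, "wz": 0},
  ],
)

```text
t: 6.65
tcp_pos: [0.5823, -0.0509, 0.1928]
eef_rot: [0.734, 0.679, -0.002, 0.009]
force: [0.8, -0.7, -0.8]
grip_width: 0.004
```

```bash
cat >> h.py <<'E'
def rotvec_to(qdes):
    "tool-frame rotation vector (deg) from the present to the wanted orientation"
    return (R.from_quat(manip.state()["eef_rot"]).inv()*R.from_quat(qdes)).as_rotvec(degrees=True)
def qyaw(deg): # tool pointing down, tool x at world angle deg
    d=np.radians(deg); x=np.array([np.cos(d),np.sin(d),0]); z=np.array([0,0,-1]); return R.from_matrix(np.c_[x,np.cross(z,x),z]).as_quat()
E
python3 - <<'E'
from h import *
w=optics.read_camera("wrist"); s=manip.state(); print(s["t"],s["tcp_pos"],w["eye"],s["force"],rotvec_to(qyaw(85.9)))
cv2.imwrite("pics/w4.png",cv2.resize(w["color"][:,:,::-1][0:240,120:440],(800,600),interpolation=cv2.INTER_CUBIC)); np.save("w4.npy",w,allow_pickle=True)
E
```

```text
6.7 [ 0.58224127 -0.05266238  0.19286339] [0.58575239 0.02238199 0.35823887] [ 0.16197217 -0.46602868 -0.10089436] [ 0.56799867  0.90978654 -0.37188112]
```

View pics/w4.png

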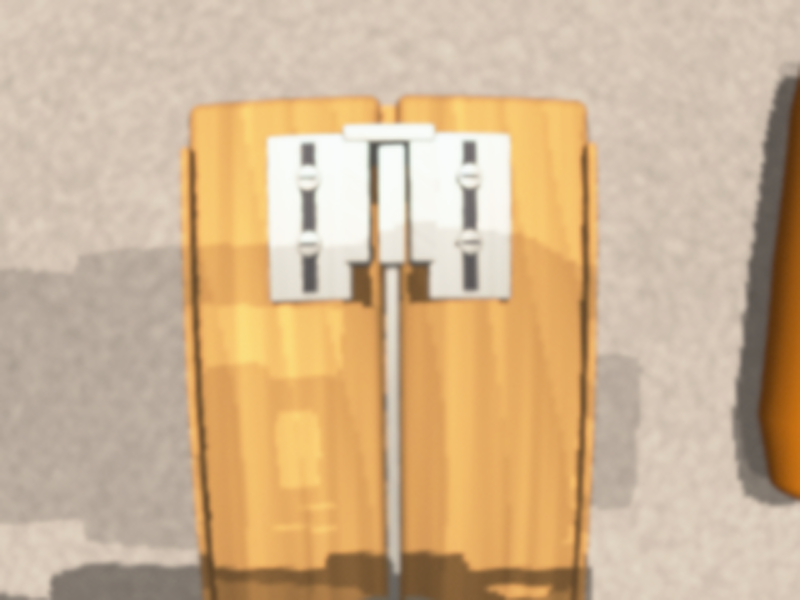

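Run:
```python
from h import *
np.set_printoptions(precision=4,suppress=True)
w=np.load("w4.npy",allow_pickle=True).item()
ex=np.array([.9974,-.0715]);ey=np.array([.0715,.9974]);o=np.array([.5807,-.0655])
for n,u,v,z in [("heelfrontL",377,143,.085),("heelfrontR",405,143,.085),("heelbackL",380,262,.085),("heelbackR",408,262,.085),("earEndL",352,262,.09),("webfaceL",372,140,.09),("webL",343,132,.09),("webR",435,132,.09),("webback",389,124,.09),("FL",190,106,.036),("FR",586,102,.036),("foot L",270,300,.038),("foot R",509,299,.038),("footTL",268,138,.038),("footTR",509,134,.038),("blade",394,560,.075)]:
    p=onz(w,120+u/2.5,v/2.5,z,True); print(n,p,"slicer",ex@(p[:2]-o),ey@(p[:2]-o))
c=np.load("c3.npy",allow_pickle=True).item()
s=optics.read_camera("side")
im=s["color"][295:340,230:310].astype(int); bg=np.median(im.reshape(-1,3),axis=0)
m=(np.abs(im-bg).sum(2)>45).astype(np.uint8)
n,l,st,ce=cv2.connectedComponentsWithStats(m); k=1+np.argmax(st[1:,4]); ys,xs=np.where(l==k)
print(st[k],ce[k]+[230,295]); 
for u in range(xs.min(),xs.max()+1,3): 
    r=ys[xs==u]; print(u+230,r.min()+295,r.max()+295,end="; ")
```

```text
heelfrontL [0.5861 0.0733 0.085 ] slicer -0.004560927438127256 0.13882164580989031
heelfrontR [0.5953 0.0726 0.085 ] slicer 0.00467787894226221 0.1387597315978179
heelbackL [0.5839 0.0328 0.085 ] slicer -0.0038553728850984417 0.09825007069417468
heelbackR [0.5931 0.0321 0.085 ] slicer 0.005409439270393992 0.09818798774798441
earEndL [0.5748 0.0334 0.09  ] slicer -0.012908374382956353 0.09818904147514991
webfaceL [0.5845 0.0735 0.09  ] slicer -0.006114103624853116 0.13893769801555633
webL [0.5754 0.0771 0.09  ] slicer -0.015508869804372846 0.1418636493050612
webR [0.6051 0.0748 0.09  ] slicer 0.014333573617058622 0.14164235809379094
webback [0.5905 0.0785 0.09  ] slicer -0.0005719739147021477 0.14436848128886123
FL [0.5134 0.1069 0.036 ] slicer -0.07949469651235 0.16711097837564462
FR [0.6705 0.0961 0.036 ] slicer 0.07800709455592376 0.1676056147427264
foot L [0.5394 0.0237 0.038 ] slicer -0.0475533317204719 0.08599164611220082
foot R [0.6328 0.0166 0.038 ] slicer 0.0461240512619206 0.08563545980313733
footTL [0.544  0.0885 0.038 ] slicer -0.04759917514670331 0.15100889096593625
footTR [0.6377 0.0827 0.038 ] slicer 0.04629584170958762 0.1519410067574977
blade [ 0.5802 -0.0742  0.075 ] slicer 9.890234569722536e-05 -0.008759734181042958
[ 15  14  38  20 204] [264.8088 319.8431]
245 310 312; 248 309 314; 251 310 315; 254 312 317; 257 313 318; 260 314 320; 263 316 322; 266 319 324; 269 319 326; 272 321 327; 275 324 328; 278 324 328; 281 322 325;
```

>>> jog_arm(
  targets=[
    {"x": 0.04, "y": -0.027, "z": -0.015, "wx": 0, "wy": 0, "wz": 0},
    {"x": 0.04, "y": -0.027, "z": -0.015, "wx": 0, "wy": 0, "wz": 0},
    {"x": 0.04, "y": -0.027, "z": 0, "wx": 0.5, "wy": 0.9, "wz": 0},
    {"x": 0.04, "y": -0.027, "z": 0, "wx": 0, "wy": 0, "wz": 0},
    {"x": 0.04, "y": -0.027, "z": 0, "wx": 0, "wy": 0, "wz": 0},
    {"x": 0.04, "y": -0.027, "z": 0, "wx": 0, "wy": 0, "wz": 0},
    {"x": 0.04, "y": -0.027, "z": 0, "wx": 0, "wy": 0, "wz": 0},
    {"x": 0.04, "y": -0.027, "z": 0, "wx": 0, "wy": 0, "wz": 0},
    {"x": 0, "y": 0, "z": 0, "wx": 0, "wy": 0, "wz": 0},
  ],
  claw=-0.2,
)

```text
t: 7.65
tcp_pos: [0.3911, 0.2826, 0.2208]
eef_rot: [0.74, 0.673, 0.0, -0.001]
force: [0.2, -0.3, -0.7]
grip_width: 0.6
```

>>> jog_arm(
  targets=[
    {"x": 0, "y": 0, "z": 0, "wx": 0, "wy": 0, "wz": 8.5},
    {"x": 0, "y": 0, "z": 0, "wx": 0, "wy": 0, "wz": 8.5},
    {"x": 0, "y": 0, "z": 0, "wx": 0, "wy": 0, "wz": 8.5},
    {"x": 0, "y": 0, "z": 0, "wx": 0, "wy": 0, "wz": 8.5},
    {"x": 0, "y": 0, "z": 0, "wx": 0, "wy": 0, "wz": 8.5},
    {"x": 0, "y": 0, "z": 0, "wx": 0, "wy": 0, "wz": 8.5},
    {"x": 0, "y": 0, "z": 0, "wx": 0, "wy": 0, "wz": 8.5},
    {"x": 0, "y": 0, "z": 0, "wx": 0, "wy": 0, "wz": 8.5},
    {"x": 0, "y": 0, "z": 0, "wx": 0, "wy": 0, "wz": 8.5},
    {"x": 0, "y": 0, "z": 0, "wx": 0, "wy": 0, "wz": 0},
  ],
)

```text
t: 8.65
tcp_pos: [0.4006, 0.2707, 0.221]
eef_rot: [0.998, 0.058, -0.001, 0.0]
force: [-0.3, 0.6, -0.5]
grip_width: 0.6
```

Run:
```python
from h import *
w=optics.read_camera("wrist"); s=manip.state(); print(s["t"],s["tcp_pos"],w["eye"],s["force"],rotvec_to(qyaw(9)),s["grip_width"])
cv2.imwrite("pics/w5.png",cv2.resize(w["color"][:,:,::-1][40:280,120:440],(800,600),interpolation=cv2.INTER_CUBIC)); np.save("w5.npy",w,allow_pickle=True)
```

```text
8.7 [0.40059678 0.27076644 0.22094975] [0.47089438 0.2788972  0.38734889] [-0.21510556 -0.31122558 -0.01074086] [ 0.0183587   0.07868924 -2.00424132] 0.6007303494052761
```

View pics/w5.png

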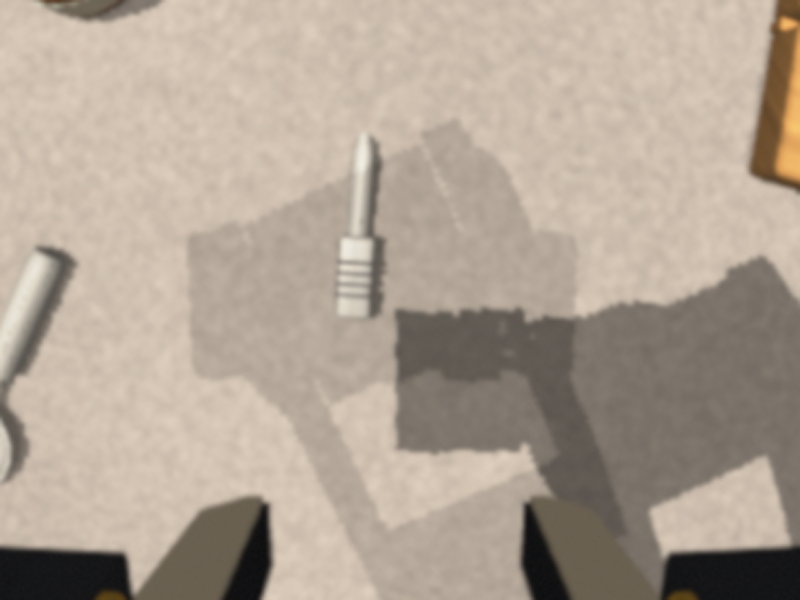

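Run:
```python
from h import *
np.set_printoptions(precision=4,suppress=True)
w=np.load("w5.npy",allow_pickle=True).item(); s=manip.state()
P={}
for n,u,v,z in [("nose",365.5,135,.009),("sh",357.5,237,.018),("end",353.5,316,.018),("shL",340,238,.018),("shR",376,237,.018)]:
    P[n]=onz(w,120+u/2.5,40+v/2.5,z,True); print(n,P[n])
a=P["nose"]-P["end"]; yaw=np.degrees(np.arctan2(a[1],a[0])); print("len",np.linalg.norm(a[:2]),yaw)
g=P["sh"]*.5+P["end"]*.5; g[2]=.009; print("grip",g)
# TCP sits 19 mm below grasp; pin lying: TCP z as low as 3 mm
t=np.array([g[0],g[1],.004]); Rt=R.from_quat(s["eef_rot"]); print("shift tool",Rt.inv().apply(t-s["tcp_pos"]),"turn",rotvec_to(qyaw(yaw)))
```

```text
nose [0.501  0.2959 0.009 ]
sh [0.4537 0.2939 0.018 ]
end [0.4175 0.2917 0.018 ]
shL [0.4524 0.3017 0.018 ]
shR [0.4546 0.2856 0.018 ]
len 0.08358705830196493 2.8840299923552055
grip [0.4356 0.2928 0.009 ]
shift tool [ 0.0377 -0.0177  0.2169] turn [0.0225 0.0776 4.1117]
```

>>> jog_arm(
  targets=[
    {"x": 0.019, "y": -0.009, "z": 0.04, "wx": 0, "wy": 0, "wz": 3.9},
    {"x": 0.019, "y": -0.009, "z": 0.04, "wx": 0, "wy": 0, "wz": 0},
    {"x": 0, "y": 0, "z": 0.04, "wx": 0, "wy": 0, "wz": 0},
    {"x": 0, "y": 0, "z": 0.04, "wx": 0, "wy": 0, "wz": 0},
    {"x": 0, "y": 0, "z": 0.02, "wx": 0, "wy": 0, "wz": 0},
    {"x": 0, "y": 0, "z": 0, "wx": 0, "wy": 0, "wz": 0},
  ],
)

```text
t: 9.3
tcp_pos: [0.4423, 0.2888, 0.0365]
eef_rot: [0.999, 0.038, 0.001, -0.001]
force: [-0.5, 0.1, 0.5]
grip_width: 0.598
```

Run:
```python
from h import *
np.set_printoptions(precision=4,suppress=True)
s=manip.state(); print(s["tcp_pos"],R.from_quat(s["eef_rot"]).inv().apply([.4356,.2928,.005]-s["tcp_pos"]),rotvec_to(qyaw(3.2)))
```

```text
[0.4423 0.2888 0.0365] [-0.0065 -0.0045  0.0315] [-0.0703 -0.1397  1.1622]
```

>>> jog_arm(
  targets=[
    {"x": -0.0065, "y": -0.0045, "z": 0, "wx": 0, "wy": 0, "wz": 1.2},
    {"x": 0, "y": 0, "z": 0.02, "wx": 0, "wy": 0, "wz": 0},
    {"x": 0, "y": 0, "z": 0.008, "wx": 0, "wy": 0, "wz": 0},
    {"x": 0, "y": 0, "z": 0.003, "wx": 0, "wy": 0, "wz": 0},
    {"x": 0, "y": 0, "z": 0, "wx": 0, "wy": 0, "wz": 0},
  ],
)

```text
t: 9.8
tcp_pos: [0.4377, 0.294, 0.0111]
eef_rot: [1.0, 0.029, 0.004, -0.002]
force: [-0.1, 0.1, 0.5]
grip_width: 0.599
```

>>> jog_arm(
  targets=[
    {"x": 0, "y": 0, "z": 0, "wx": 0, "wy": 0, "wz": 0},
    {"x": 0, "y": 0, "z": 0, "wx": 0, "wy": 0, "wz": 0},
    {"x": 0, "y": 0, "z": 0, "wx": 0, "wy": 0, "wz": 0},
    {"x": 0, "y": 0, "z": 0, "wx": 0, "wy": 0, "wz": 0},
    {"x": 0, "y": 0, "z": 0, "wx": 0, "wy": 0, "wz": 0},
    {"x": 0, "y": 0, "z": 0, "wx": 0, "wy": 0, "wz": 0},
    {"x": 0, "y": 0, "z": 0, "wx": 0, "wy": 0, "wz": 0},
    {"x": 0, "y": 0, "z": 0, "wx": 0, "wy": 0, "wz": 0},
  ],
  claw=1,
  force=20,
)

```text
t: 10.6
tcp_pos: [0.4388, 0.2947, 0.0142]
eef_rot: [1.0, 0.029, 0.006, -0.003]
force: [-0.3, -0.2, -0.1]
grip_width: 0.167
```

>>> jog_arm(
  targets=[
    {"x": 0, "y": 0, "z": 0, "wx": 0, "wy": 0, "wz": 0},
    {"x": 0, "y": 0, "z": 0, "wx": 0, "wy": 0, "wz": 0},
    {"x": 0, "y": 0, "z": 0, "wx": 0, "wy": 0, "wz": 0},
  ],
  claw=-0.2,
)

```text
t: 10.9
tcp_pos: [0.4387, 0.2947, 0.0141]
eef_rot: [1.0, 0.029, 0.005, -0.003]
force: [-0.6, -0.3, -0.3]
grip_width: 0.38
```

Run:
```python
from h import *
np.set_printoptions(precision=4,suppress=True)
s=manip.state(); print(s["tcp_pos"],s["grip_width"],R.from_quat(s["eef_rot"]).inv().apply([.4356,.2935,.005]-s["tcp_pos"]),rotvec_to(qyaw(3.2)))
```

```text
[0.4387 0.2947 0.0141] 0.380278627786999 [-0.0033  0.001   0.009 ] [-0.3464 -0.64    0.1313]
```

>>> jog_arm(
  targets=[
    {"x": -0.0025, "y": 0.001, "z": 0.003, "wx": -0.35, "wy": -0.65, "wz": 0},
    {"x": -0.001, "y": 0, "z": 0.006, "wx": 0, "wy": 0, "wz": 0},
    {"x": 0, "y": 0, "z": 0.001, "wx": 0, "wy": 0, "wz": 0},
  ],
)

```text
t: 11.2
tcp_pos: [0.435, 0.2934, 0.0032]
eef_rot: [1.0, 0.029, -0.001, 0.0]
force: [-0.5, 0.1, 0.3]
grip_width: 0.59
```

Run:
```python
from h import *
np.set_printoptions(precision=4,suppress=True)
s=manip.state(); print(s["tcp_pos"],s["grip_width"],R.from_quat(s["eef_rot"]).inv().apply([.4356,.2935,.005]-s["tcp_pos"]),rotvec_to(qyaw(3.2)))
```

```text
[0.435  0.2934 0.0032] 0.5900400706442593 [ 0.0006 -0.0001 -0.0018] [0.0352 0.0661 0.1302]
```

>>> jog_arm(
  targets=[
    {"x": 0, "y": 0, "z": -0.001, "wx": 0, "wy": 0, "wz": 0},
    {"x": 0, "y": 0, "z": 0, "wx": 0, "wy": 0, "wz": 0},
    {"x": 0, "y": 0, "z": 0, "wx": 0, "wy": 0, "wz": 0},
    {"x": 0, "y": 0, "z": 0, "wx": 0, "wy": 0, "wz": 0},
    {"x": 0, "y": 0, "z": 0, "wx": 0, "wy": 0, "wz": 0},
    {"x": 0, "y": 0, "z": 0, "wx": 0, "wy": 0, "wz": 0},
    {"x": 0, "y": 0, "z": 0, "wx": 0, "wy": 0, "wz": 0},
  ],
  claw=1,
  force=20,
)

```text
t: 11.9
tcp_pos: [0.4349, 0.2933, 0.0041]
eef_rot: [1.0, 0.029, -0.001, 0.0]
force: [-0.1, -0.3, -1.7]
grip_width: 0.169
```

Run:
```python
from h import *
np.set_printoptions(precision=4,suppress=True)
s=manip.state(); print(s["tcp_pos"],s["grip_width"],rotvec_to(qyaw(3.2)))
```

```text
[0.4349 0.2933 0.0041] 0.16890499003354617 [0.0422 0.08   0.1312]
```

>>> jog_arm(
  targets=[
    {"x": 0, "y": 0, "z": -0.03, "wx": 0, "wy": 0, "wz": 0},
    {"x": 0, "y": 0, "z": -0.04, "wx": 0, "wy": 0, "wz": 0},
    {"x": 0.005, "y": 0.035, "z": -0.03, "wx": 0, "wy": 0, "wz": 0},
    {"x": 0.005, "y": 0.04, "z": -0.01, "wx": 0, "wy": 0, "wz": 0},
    {"x": 0.005, "y": 0.04, "z": 0, "wx": 0, "wy": 0, "wz": 0},
    {"x": 0.005, "y": 0.04, "z": 0, "wx": 0, "wy": 0, "wz": 0},
    {"x": 0.005, "y": 0.04, "z": 0, "wx": 0, "wy": 0, "wz": 0},
    {"x": 0.005, "y": 0.035, "z": 0, "wx": 0, "wy": 0, "wz": 3.5},
    {"x": 0, "y": 0.0, "z": 0, "wx": 0, "wy": 0, "wz": 3.8},
    {"x": 0, "y": 0.0, "z": 0, "wx": 0, "wy": 0, "wz": 0},
  ],
)

```text
t: 12.9
tcp_pos: [0.4787, 0.0565, 0.1189]
eef_rot: [0.999, -0.036, -0.0, 0.002]
force: [-0.3, -0.0, -1.1]
grip_width: 0.169
```

```bash
cat > go.py <<'E'
from h import *
np.set_printoptions(precision=4,suppress=True)
import sys
ex=np.array([.9974,-.0715]);H=np.array([.5892,.0527])
d,z=float(sys.argv[1]),float(sys.argv[2])   # grip-centre slicer x, TCP z
s=manip.state(); t=np.r_[H+ex*d,z]
print(s["t"],s["tcp_pos"],"F",s["force"],s["grip_width"],"shift",R.from_quat(s["eef_rot"]).inv().apply(t-s["tcp_pos"]),"turn",rotvec_to(qyaw(-4.1)))
E
python3 go.py -.112 .065
python3 - <<'E'
from h import *
c={n:optics.read_camera(n) for n in["scene","side","wrist"]}
np.save("c6.npy",c,allow_pickle=True)
def fit(im,w,h): return cv2.resize(im,(w,h),interpolation=cv2.INTER_CUBIC)
out=np.hstack([fit(c["wrist"]["color"][0:290,190:370],372,600),np.vstack([fit(c["side"]["color"][150:250,230:370],420,300),fit(c["scene"]["color"][150:250,210:350],420,300)])])
cv2.imwrite("pics/s6.png",out[:,:,::-1])
E
```

```text
12.9 [0.4787 0.0565 0.1189] F [-0.3453 -0.036  -1.0674] 0.1690161686901731 shift [-0.0015 -0.0043  0.0538] turn [0.1817 0.0335 0.0292]
```

View pics/s6.png

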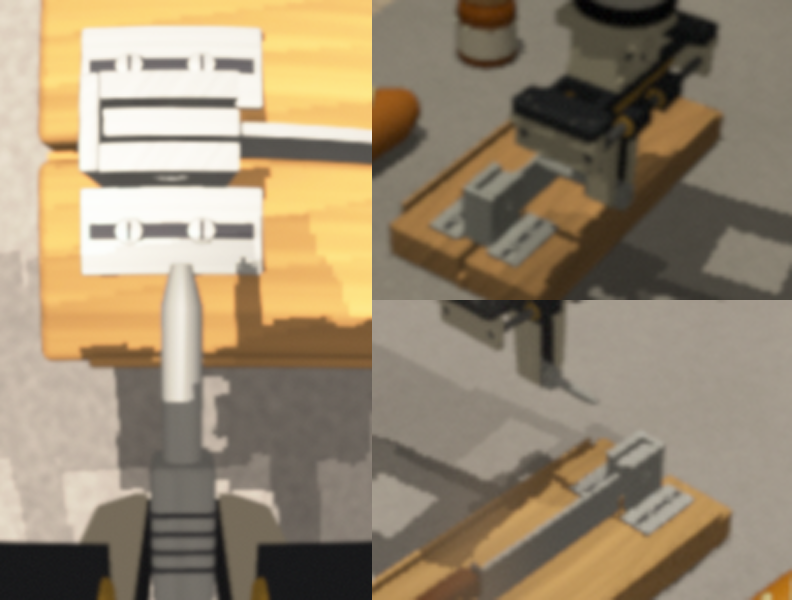

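Run:
```python
from h import *
np.set_printoptions(precision=4,suppress=True)
c=np.load("c6.npy",allow_pickle=True).item(); w=c["wrist"]; s=manip.state()
ex=np.array([.9974,-.0715]);ey=np.array([.0715,.9974]);o=np.array([.5807,-.0655]);k=372/180
sl=lambda p:np.array([ex@(p[:2]-o),ey@(p[:2]-o),p[2]])
zp=s["tcp_pos"][2]+.0049
for n,u,v,z in [("nose",180,265,zp),("shankfar",181.5,300,zp),("shanknear",183,440,zp),("grip",183.5,545,zp+.009),("heelL",103,124,.085),("heelR",240,138,.085),("earL",102,158,.09),("earR",240,158,.09),("earout",170,172,.09),("earin",170,143,.09),("holetop",172,180,.076),("slotends",125,231,.038),("webfar",80,100,.09)]:
    p=onz(w,190+u/k,v/k,z,True); print(n,p,sl(p))
print("tcp",sl(s["tcp_pos"]))
# nose from the two other views: predicted pixels, bright tip
for n in("scene","side"): print(n,proj(c[n],[*(onz(w,190+180/k,265/k,zp,True)[:2]),zp]))
```

```text
nose [0.5458 0.053  0.1238] [-0.0432  0.1157  0.1238]
shankfar [0.5374 0.0532 0.1238] [-0.0517  0.1153  0.1238]
shanknear [0.5026 0.0552 0.1238] [-0.0865  0.1148  0.1238]
grip [0.478  0.0568 0.1328] [-0.1112  0.1146  0.1328]
heelL [0.5894 0.0728 0.085 ] [-0.0013  0.1385  0.085 ]
heelR [0.5822 0.0329 0.085 ] [-0.0056  0.0982  0.085 ]
earL [0.5782 0.0732 0.09  ] [-0.0124  0.1382  0.09  ]
earR [0.5754 0.0338 0.09  ] [-0.0124  0.0986  0.09  ]
earout [0.5724 0.0541 0.09  ] [-0.0168  0.1187  0.09  ]
earin [0.581  0.0535 0.09  ] [-0.0082  0.1187  0.09  ]
holetop [0.5715 0.0537 0.076 ] [-0.0177  0.1182  0.076 ]
slotends [0.5581 0.0722 0.038 ] [-0.0324  0.1357  0.038 ]
webfar [0.5964 0.0785 0.09  ] [0.0054 0.1447 0.09  ]
tcp [-0.1106  0.1156  0.1189]
scene (np.float64(284.0596268637433), np.float64(183.44219192403406))
side (np.float64(286.0199299123095), np.float64(203.74857254003803))
```

>>> jog_arm(
  targets=[
    {"x": 0, "y": -0.0028, "z": 0.025, "wx": 0.2, "wy": 0, "wz": 0},
    {"x": 0, "y": 0, "z": 0.022, "wx": 0, "wy": 0, "wz": 0},
    {"x": 0, "y": 0, "z": 0.003, "wx": 0, "wy": 0, "wz": 0},
    {"x": 0, "y": 0, "z": 0, "wx": 0, "wy": 0, "wz": 0},
  ],
)

```text
t: 13.45
tcp_pos: [0.4789, 0.0634, 0.0685]
eef_rot: [1.0, -0.028, 0.0, -0.0]
force: [0.0, 1.1, -1.2]
grip_width: 0.17
```

```bash
python3 go.py -.090 .065
```

```text
13.45 [0.4789 0.0634 0.0685] F [ 0.0232  1.0867 -1.1795] 0.17016001830520194 shift [0.0208 0.0031 0.0035] turn [-0.0504 -0.036   0.8999]
```

>>> jog_arm(
  targets=[
    {"x": 0.005, "y": 0.003, "z": 0.0035, "wx": 0, "wy": 0, "wz": 0.9},
    {"x": 0.004, "y": 0, "z": 0, "wx": 0, "wy": 0, "wz": 0},
    {"x": 0, "y": 0, "z": 0, "wx": 0, "wy": 0, "wz": 0},
  ],
)

```text
t: 13.75
tcp_pos: [0.4894, 0.0602, 0.0671]
eef_rot: [0.999, -0.035, 0.002, -0.001]
force: [-0.4, -0.4, -1.6]
grip_width: 0.168
```

```bash
python3 go.py -.090 .065;python3 - <<'E'
from h import *
c={n:optics.read_camera(n) for n in["scene","wrist"]}
np.save("c7.npy",c,allow_pickle=True)
def fit(im,w,h): return cv2.resize(im,(w,h),interpolation=cv2.INTER_CUBIC)
out=np.hstack([fit(c["wrist"]["color"][30:230,210:350],420,600),fit(c["scene"]["color"][160:260,235:295],360,600)])
cv2.imwrite("pics/s7.png",out[:,:,::-1])
E
```

```text
13.75 [0.4894 0.0602 0.0671] F [-0.3594 -0.4262 -1.6177] 0.1677173565330549 shift [0.0101 0.0004 0.0022] turn [-0.0725 -0.1834  0.039 ]
```

View pics/s7.png

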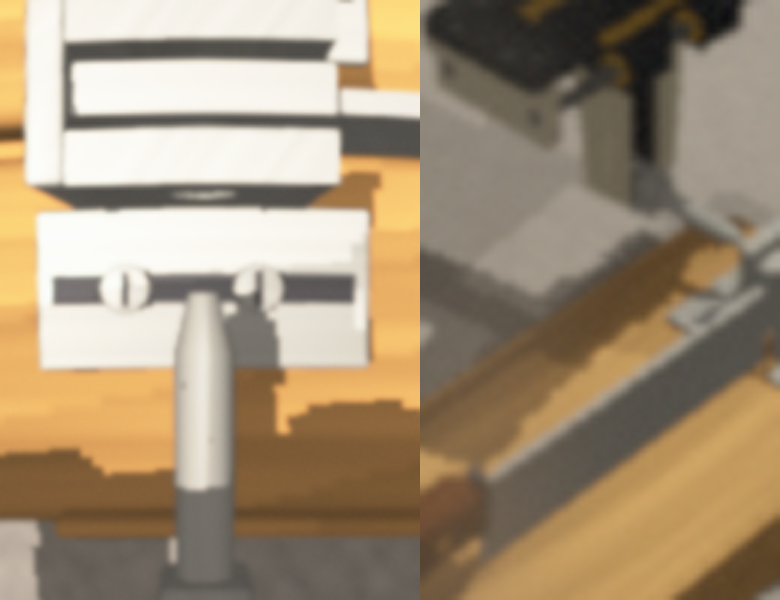

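>>> jog_arm(
  targets=[
    {"x": 0.004, "y": 0.0004, "z": 0.0024, "wx": 0, "wy": -0.2, "wz": 0},
    {"x": 0.003, "y": 0, "z": 0.0004, "wx": 0, "wy": 0, "wz": 0},
    {"x": 0.003, "y": 0, "z": 0.0004, "wx": 0, "wy": 0, "wz": 0},
    {"x": 0.002, "y": 0, "z": 0.0004, "wx": 0, "wy": 0, "wz": 0},
  ],
)

```text
t: 14.25
tcp_pos: [0.502, 0.0588, 0.0636]
eef_rot: [0.999, -0.035, -0.0, -0.001]
force: [-0.0, 0.3, -1.6]
grip_width: 0.172
```

```bash
python3 go.py -.08 .065
```

```text
14.25 [0.502  0.0588 0.0636] F [-0.0385  0.2741 -1.5515] 0.17198023991927988 shift [ 0.0074 -0.0002 -0.0014] turn [-0.0755  0.0098  0.0345]
```

>>> jog_arm(
  targets=[
    {"x": 0.001, "y": -0.0002, "z": -0.001, "wx": 0, "wy": 0, "wz": 0},
    {"x": 0.001, "y": 0, "z": 0, "wx": 0, "wy": 0, "wz": 0},
    {"x": 0.001, "y": 0, "z": 0, "wx": 0, "wy": 0, "wz": 0},
    {"x": 0.001, "y": 0, "z": 0, "wx": 0, "wy": 0, "wz": 0},
  ],
)

```text
t: 14.65
tcp_pos: [0.5064, 0.0587, 0.0646]
eef_rot: [0.999, -0.035, -0.0, -0.001]
force: [-0.2, -0.8, -1.8]
grip_width: 0.173
```

>>> jog_arm(
  targets=[
    {"x": 0.001, "y": 0, "z": 0, "wx": 0, "wy": 0, "wz": 0},
    {"x": 0.001, "y": 0, "z": 0, "wx": 0, "wy": 0, "wz": 0},
  ],
)

```text
t: 14.85
tcp_pos: [0.5085, 0.0585, 0.0646]
eef_rot: [0.999, -0.035, -0.0, -0.001]
force: [0.4, -0.8, -0.6]
grip_width: 0.17
```

```bash
python3 go.py -.08 .065
```

```text
14.85 [0.5085 0.0585 0.0646] F [ 0.425  -0.7707 -0.5587] 0.170414469110638 shift [ 0.0009  0.0001 -0.0004] turn [-0.0735  0.0209  0.0367]
```

>>> jog_arm(
  targets=[
    {"x": 0.001, "y": 0, "z": 0, "wx": 0, "wy": 0, "wz": 0},
    {"x": 0.001, "y": 0, "z": 0, "wx": 0, "wy": 0, "wz": 0},
  ],
)

```text
t: 15.05
tcp_pos: [0.5107, 0.0584, 0.0646]
eef_rot: [0.999, -0.035, -0.0, -0.001]
force: [0.8, -0.1, -1.6]
grip_width: 0.172
```

>>> jog_arm(
  targets=[
    {"x": 0.001, "y": 0, "z": 0, "wx": 0, "wy": 0, "wz": 0},
    {"x": 0.001, "y": 0, "z": 0, "wx": 0, "wy": 0, "wz": 0},
  ],
)

```text
t: 15.25
tcp_pos: [0.5129, 0.0582, 0.0646]
eef_rot: [0.999, -0.035, -0.0, -0.001]
force: [0.7, 1.0, -1.5]
grip_width: 0.171
```

>>> jog_arm(
  targets=[
    {"x": 0.001, "y": 0, "z": 0, "wx": 0, "wy": 0, "wz": 0},
    {"x": 0.001, "y": 0, "z": 0, "wx": 0, "wy": 0, "wz": 0},
  ],
)

```text
t: 15.45
tcp_pos: [0.5151, 0.0581, 0.0646]
eef_rot: [0.999, -0.035, -0.0, -0.001]
force: [0.7, -0.0, -1.3]
grip_width: 0.17
```

```bash
python3 go.py -.067 .065
```

```text
15.45 [0.5151 0.0581 0.0646] F [ 0.7176 -0.02   -1.2596] 0.17017320939810268 shift [ 0.0073  0.0001 -0.0004] turn [-0.0746  0.0185  0.0357]
```

>>> jog_arm(
  targets=[
    {"x": 0.001, "y": 0, "z": 0, "wx": 0, "wy": 0, "wz": 0},
    {"x": 0.001, "y": 0, "z": 0, "wx": 0, "wy": 0, "wz": 0},
  ],
)

```text
t: 15.65
tcp_pos: [0.5172, 0.0579, 0.0646]
eef_rot: [0.999, -0.035, -0.0, -0.001]
force: [0.3, 0.3, -1.0]
grip_width: 0.17
```

>>> jog_arm(
  targets=[
    {"x": 0.001, "y": 0, "z": 0, "wx": 0, "wy": 0, "wz": 0},
    {"x": 0.001, "y": 0, "z": 0, "wx": 0, "wy": 0, "wz": 0},
  ],
)

```text
t: 15.85
tcp_pos: [0.5194, 0.0578, 0.0646]
eef_rot: [0.999, -0.035, -0.0, -0.001]
force: [-0.9, -0.3, -0.5]
grip_width: 0.169
```

>>> jog_arm(
  targets=[
    {"x": 0.001, "y": 0, "z": 0, "wx": 0, "wy": 0, "wz": 0},
  ],
)

```text
t: 15.95
tcp_pos: [0.5205, 0.0577, 0.0646]
eef_rot: [0.999, -0.035, -0.0, -0.001]
force: [-0.1, -0.8, -1.4]
grip_width: 0.17
```

>>> jog_arm(
  targets=[
    {"x": 0.001, "y": 0, "z": 0, "wx": 0, "wy": 0, "wz": 0},
  ],
)

```text
t: 16.05
tcp_pos: [0.5216, 0.0576, 0.0645]
eef_rot: [0.999, -0.035, -0.0, -0.001]
force: [-0.2, 0.1, -1.4]
grip_width: 0.172
```

```bash
python3 go.py -.062 .065
```

```text
16.05 [0.5216 0.0576 0.0645] F [-0.1586  0.1437 -1.3803] 0.1719960312769447 shift [ 0.0058  0.0001 -0.0005] turn [-0.075   0.0289  0.0356]
```

>>> jog_arm(
  targets=[
    {"x": 0.001, "y": 0, "z": 0, "wx": 0, "wy": 0, "wz": 0},
  ],
)

```text
t: 16.15
tcp_pos: [0.5226, 0.0575, 0.0646]
eef_rot: [0.999, -0.035, -0.0, -0.001]
force: [-0.1, -0.5, -1.1]
grip_width: 0.175
```

>>> jog_arm(
  targets=[
    {"x": 0.001, "y": 0, "z": 0, "wx": 0, "wy": 0, "wz": 0},
  ],
)

```text
t: 16.25
tcp_pos: [0.5237, 0.0575, 0.0645]
eef_rot: [0.999, -0.035, -0.0, -0.001]
force: [0.3, -0.0, -0.3]
grip_width: 0.172
```

>>> jog_arm(
  targets=[
    {"x": 0.001, "y": 0, "z": 0, "wx": 0, "wy": 0, "wz": 0},
  ],
)

```text
t: 16.35
tcp_pos: [0.5248, 0.0574, 0.0645]
eef_rot: [0.999, -0.035, -0.0, -0.001]
force: [-0.2, 0.9, -2.3]
grip_width: 0.171
```

>>> jog_arm(
  targets=[
    {"x": 0.001, "y": 0, "z": 0, "wx": 0, "wy": 0, "wz": 0},
  ],
)

```text
t: 16.45
tcp_pos: [0.5256, 0.0574, 0.0644]
eef_rot: [0.999, -0.035, -0.001, -0.001]
force: [-2.1, 0.6, -0.9]
grip_width: 0.169
```

>>> jog_arm(
  targets=[
    {"x": 0.001, "y": 0, "z": 0, "wx": 0, "wy": 0, "wz": 0},
  ],
)

```text
t: 16.55
tcp_pos: [0.5264, 0.0574, 0.0642]
eef_rot: [0.999, -0.035, -0.001, -0.001]
force: [-4.8, 1.2, -0.5]
grip_width: 0.169
```

```bash
python3 go.py -.034 .065
```

```text
16.55 [0.5264 0.0574 0.0642] F [-4.8349  1.1835 -0.4605] 0.16945164685948794 shift [ 0.029   0.0002 -0.0008] turn [-0.0823  0.1189  0.0403]
```

>>> jog_arm(
  targets=[
    {"x": 0.001, "y": 0, "z": -0.0004, "wx": 0, "wy": 0.1, "wz": 0},
  ],
)

```text
t: 16.65
tcp_pos: [0.527, 0.0574, 0.0644]
eef_rot: [0.999, -0.035, -0.001, -0.001]
force: [-5.9, 0.4, -0.6]
grip_width: 0.169
```

>>> jog_arm(
  targets=[
    {"x": 0.001, "y": 0, "z": -0.0004, "wx": 0, "wy": 0, "wz": 0},
  ],
)

```text
t: 16.75
tcp_pos: [0.5274, 0.0574, 0.0644]
eef_rot: [0.999, -0.035, -0.002, -0.001]
force: [-7.4, 1.6, -0.2]
grip_width: 0.17
```

>>> jog_arm(
  targets=[
    {"x": 0.001, "y": 0, "z": -0.0003, "wx": 0, "wy": 0, "wz": 0},
  ],
)

```text
t: 16.85
tcp_pos: [0.5276, 0.0574, 0.0643]
eef_rot: [0.999, -0.035, -0.003, -0.001]
force: [-8.8, 1.8, 0.2]
grip_width: 0.171
```

```bash
python3 go.py -.034 .065
```

```text
16.85 [0.5276 0.0574 0.0643] F [-8.7709  1.8262  0.2428] 0.1714398189743972 shift [ 0.0278  0.0003 -0.0008] turn [-0.0835  0.3233  0.0575]
```

>>> jog_arm(
  targets=[
    {"x": 0.001, "y": 0, "z": -0.0008, "wx": 0, "wy": 0.4, "wz": 0},
  ],
)

```text
t: 16.95
tcp_pos: [0.5278, 0.0575, 0.0646]
eef_rot: [0.999, -0.035, -0.001, -0.001]
force: [-7.5, 1.5, -2.2]
grip_width: 0.17
```

>>> jog_arm(
  targets=[
    {"x": 0.001, "y": 0, "z": -0.0006, "wx": 0, "wy": 0.3, "wz": 0},
  ],
)

```text
t: 17.05
tcp_pos: [0.5278, 0.0575, 0.0645]
eef_rot: [0.999, -0.035, 0.001, -0.001]
force: [-7.9, 1.2, -2.2]
grip_width: 0.172
```

```bash
python3 go.py -.034 .065; python3 -c "
from h import *
print(manip.state()['moment'])"
```

```text
17.05 [0.5278 0.0575 0.0645] F [-7.8669  1.1905 -2.1884] 0.17156769620227422 shift [ 0.0276  0.0004 -0.0005] turn [-0.0723 -0.0845  0.0625]
[ 0.30033188  1.68962344 -0.02139546]
```

>>> jog_arm(
  targets=[
    {"x": 0.0013, "y": -0.0004, "z": -0.001, "wx": 0, "wy": 0, "wz": 0},
  ],
)

```text
t: 17.15
tcp_pos: [0.528, 0.0577, 0.0647]
eef_rot: [0.999, -0.035, -0.001, -0.0]
force: [-8.1, -0.6, -2.8]
grip_width: 0.172
```

>>> jog_arm(
  targets=[
    {"x": 0.0014, "y": 0, "z": -0.001, "wx": 0, "wy": 0, "wz": 0},
  ],
)

```text
t: 17.25
tcp_pos: [0.5282, 0.0576, 0.0648]
eef_rot: [0.999, -0.035, -0.002, -0.0]
force: [-8.4, 1.1, -3.7]
grip_width: 0.172
```

```bash
python3 go.py -.034 .065; python3 -c "
from h import *
print(manip.state()['moment'])"
```

```text
17.25 [0.5282 0.0576 0.0648] F [-8.4416  1.0712 -3.663 ] 0.17156280717503958 shift [ 0.0272  0.0006 -0.0003] turn [-0.0296  0.26    0.0656]
[ 0.17800468  1.80606934 -0.04194446]
```

>>> jog_arm(
  targets=[
    {"x": 0.0017, "y": 0, "z": -0.001, "wx": 0, "wy": 0.3, "wz": 0},
  ],
)

```text
t: 17.35
tcp_pos: [0.5287, 0.0576, 0.0649]
eef_rot: [0.999, -0.035, -0.001, -0.0]
force: [-10.0, 1.1, -2.9]
grip_width: 0.169
```

>>> jog_arm(
  targets=[
    {"x": 0.0017, "y": 0, "z": -0.001, "wx": 0, "wy": 0.2, "wz": 0},
  ],
)

```text
t: 17.45
tcp_pos: [0.5288, 0.0575, 0.0649]
eef_rot: [0.999, -0.035, -0.002, -0.0]
force: [-12.8, 1.7, -2.5]
grip_width: 0.169
```

```bash
python3 go.py -.034 .065;  python3 - <<'E'
from h import *
c={n:optics.read_camera(n) for n in["wrist","side"]}
np.save("c8.npy",c,allow_pickle=True)
def fit(im,w,h): return cv2.resize(im,(w,h),interpolation=cv2.INTER_CUBIC)
out=np.hstack([fit(c["wrist"]["color"][90:240,215:345],520,600),fit(c["side"]["color"][185:245,250:278],280,600)])
cv2.imwrite("pics/s8.png",out[:,:,::-1])
print(manip.state()['moment'])
E
```

```text
17.45 [0.5288 0.0575 0.0649] F [-12.8181   1.674   -2.468 ] 0.16917178887204118 shift [ 0.0266  0.0005 -0.0002] turn [-0.0056  0.2076  0.0726]
[0.33749286 2.2340426  0.08451165]
```

>>> jog_arm(
  targets=[
    {"x": -0.001, "y": 0, "z": 0, "wx": 0, "wy": 0.2, "wz": 0},
    {"x": -0.0003, "y": 0, "z": 0.0006, "wx": 0, "wy": 1.0, "wz": 0},
  ],
)

```text
t: 17.75
tcp_pos: [0.5277, 0.0576, 0.0639]
eef_rot: [0.999, -0.035, 0.009, 0.0]
force: [0.6, 0.1, -2.4]
grip_width: 0.171
```

```bash
python3 go.py -.034 .065; python3 -c "
from h import *
print(manip.state()['moment'])"
```

```text
17.75 [0.5277 0.0576 0.0639] F [ 0.6281  0.1032 -2.4251] 0.17144771059698125 shift [ 0.0277  0.0005 -0.0006] turn [ 0.0042 -1.0154  0.0731]
[ 0.03482605  0.1982371  -0.03661256]
```

>>> jog_arm(
  targets=[
    {"x": 0.0008, "y": 0, "z": 0.0003, "wx": 0, "wy": 0.8, "wz": 0},
  ],
)

```text
t: 17.85
tcp_pos: [0.5286, 0.0574, 0.0635]
eef_rot: [0.999, -0.035, 0.017, 0.001]
force: [-0.7, -0.1, -3.2]
grip_width: 0.169
```

>>> jog_arm(
  targets=[
    {"x": 0.001, "y": 0, "z": 0, "wx": 0, "wy": 0.3, "wz": 0},
  ],
)

```text
t: 17.95
tcp_pos: [0.5292, 0.0574, 0.0633]
eef_rot: [0.999, -0.035, 0.02, 0.001]
force: [-3.4, 0.5, -4.3]
grip_width: 0.168
```

```bash
python3 go.py -.034 .065; python3 -c "
from h import *
print(manip.state()['moment'])"
```

```text
17.95 [0.5292 0.0574 0.0633] F [-3.4075  0.4699 -4.3089] 0.16750908434794962 shift [ 0.0262  0.0004 -0.0007] turn [ 0.0168 -2.2371  0.0718]
[ 0.1097905   0.96694055 -0.01361976]
```

>>> jog_arm(
  targets=[
    {"x": 0.001, "y": 0, "z": -0.0003, "wx": 0, "wy": 0.2, "wz": 0},
  ],
)

```text
t: 18.05
tcp_pos: [0.5297, 0.0573, 0.0633]
eef_rot: [0.999, -0.035, 0.021, 0.001]
force: [-5.1, 1.8, -4.7]
grip_width: 0.169
```

>>> jog_arm(
  targets=[
    {"x": 0.001, "y": 0, "z": -0.0004, "wx": 0, "wy": 0.2, "wz": 0},
  ],
)

```text
t: 18.15
tcp_pos: [0.5304, 0.0572, 0.0635]
eef_rot: [0.999, -0.035, 0.022, 0.001]
force: [-3.1, 0.5, -4.1]
grip_width: 0.169
```

>>> jog_arm(
  targets=[
    {"x": 0.001, "y": 0, "z": -0.0006, "wx": 0, "wy": 0.2, "wz": 0},
  ],
)

```text
t: 18.25
tcp_pos: [0.5314, 0.0571, 0.0641]
eef_rot: [0.999, -0.035, 0.024, 0.001]
force: [-3.0, 1.1, -4.1]
grip_width: 0.168
```

```bash
python3 go.py -.034 .065; python3 -c "
from h import *
print(manip.state()['moment'])"
```

```text
18.25 [0.5314 0.0571 0.0641] F [-2.9663  1.1202 -4.1387] 0.16758558498781884 shift [0.024  0.0003 0.0003] turn [ 0.0239 -2.768   0.0714]
[0.21740346 0.79126122 0.00764701]
```

>>> jog_arm(
  targets=[
    {"x": 0.001, "y": 0, "z": -0.0002, "wx": 0, "wy": 0, "wz": 0},
  ],
)

```text
t: 18.35
tcp_pos: [0.5325, 0.0571, 0.0644]
eef_rot: [0.999, -0.035, 0.024, 0.001]
force: [-3.1, 0.7, -4.9]
grip_width: 0.168
```

>>> jog_arm(
  targets=[
    {"x": 0.001, "y": 0, "z": -0.0002, "wx": 0, "wy": -0.3, "wz": 0},
  ],
)

```text
t: 18.45
tcp_pos: [0.5335, 0.057, 0.0647]
eef_rot: [0.999, -0.035, 0.022, 0.001]
force: [-3.2, -0.1, -4.0]
grip_width: 0.17
```

>>> jog_arm(
  targets=[
    {"x": 0.001, "y": 0, "z": -0.0002, "wx": 0, "wy": -0.3, "wz": 0},
  ],
)

```text
t: 18.55
tcp_pos: [0.5347, 0.0569, 0.065]
eef_rot: [0.999, -0.035, 0.019, 0.001]
force: [-2.9, 0.7, -3.8]
grip_width: 0.171
```

```bash
python3 go.py -.034 .065; python3 -c "
from h import *
print(manip.state()['moment'])"
```

```text
18.55 [0.5347 0.0569 0.065 ] F [-2.867   0.6727 -3.7696] 0.17064354091352657 shift [0.0207 0.0003 0.0008] turn [ 0.0229 -2.1531  0.076 ]
[ 0.14567519  0.83086717 -0.01037921]
```

>>> jog_arm(
  targets=[
    {"x": 0.001, "y": 0, "z": 0, "wx": 0, "wy": -0.4, "wz": 0},
    {"x": 0.001, "y": 0, "z": 0, "wx": 0, "wy": -0.4, "wz": 0},
  ],
)

```text
t: 18.75
tcp_pos: [0.5372, 0.0567, 0.0654]
eef_rot: [0.999, -0.035, 0.012, 0.001]
force: [-1.8, 0.6, -3.2]
grip_width: 0.171
```

>>> jog_arm(
  targets=[
    {"x": 0.001, "y": 0, "z": 0, "wx": 0, "wy": -0.4, "wz": 0},
    {"x": 0.001, "y": 0, "z": 0, "wx": 0, "wy": -0.4, "wz": 0},
  ],
)

```text
t: 18.95
tcp_pos: [0.5398, 0.0566, 0.0658]
eef_rot: [0.999, -0.035, 0.004, 0.0]
force: [-4.3, 1.5, -1.9]
grip_width: 0.169
```

```bash
python3 go.py -.034 .065; python3 -c "
from h import *
print(manip.state()['moment'])"
```

```text
18.95 [0.5398 0.0566 0.0658] F [-4.3486  1.5145 -1.9017] 0.16928677055188085 shift [0.0155 0.0004 0.0009] turn [ 0.012  -0.4916  0.0749]
[ 0.19595593  0.68659542 -0.03036371]
```

>>> jog_arm(
  targets=[
    {"x": 0.001, "y": 0.0002, "z": 0, "wx": 0, "wy": 0, "wz": 0},
    {"x": 0.001, "y": 0, "z": 0, "wx": 0, "wy": 0, "wz": 0},
  ],
)

```text
t: 19.15
tcp_pos: [0.5419, 0.0564, 0.0659]
eef_rot: [0.999, -0.035, 0.004, 0.0]
force: [-5.9, 1.5, -0.2]
grip_width: 0.167
```

>>> jog_arm(
  targets=[
    {"x": 0.001, "y": 0, "z": 0, "wx": 0, "wy": 0, "wz": 0},
    {"x": 0.001, "y": 0, "z": 0, "wx": 0, "wy": 0, "wz": 0},
  ],
)

```text
t: 19.35
tcp_pos: [0.5434, 0.0564, 0.0658]
eef_rot: [0.999, -0.035, 0.003, -0.0]
force: [-7.0, 1.8, 0.5]
grip_width: 0.173
```

>>> jog_arm(
  targets=[
    {"x": 0.001, "y": 0, "z": 0, "wx": 0, "wy": 0, "wz": 0},
    {"x": 0.001, "y": 0, "z": 0, "wx": 0, "wy": 0, "wz": 0},
  ],
)

```text
t: 19.55
tcp_pos: [0.5449, 0.0564, 0.0658]
eef_rot: [0.999, -0.035, 0.002, -0.0]
force: [-6.3, 1.2, -0.6]
grip_width: 0.172
```

```bash
python3 go.py -.034 .065; python3 -c "
from h import *
print(manip.state()['moment'])"
```

```text
19.55 [0.5449 0.0564 0.0658] F [-6.2711  1.2426 -0.5745] 0.17208143709705695 shift [0.0104 0.0006 0.0008] turn [-0.0162 -0.2365  0.097 ]
[0.23236028 1.26150526 0.0142355 ]
```

>>> jog_arm(
  targets=[
    {"x": 0.001, "y": -0.0003, "z": -0.0001, "wx": 0, "wy": 0.1, "wz": 0},
    {"x": 0.001, "y": 0, "z": -0.0001, "wx": 0, "wy": 0.1, "wz": 0},
  ],
)

```text
t: 19.75
tcp_pos: [0.5464, 0.0565, 0.0659]
eef_rot: [0.999, -0.035, 0.003, 0.0]
force: [-4.8, -0.1, -1.4]
grip_width: 0.172
```

>>> jog_arm(
  targets=[
    {"x": 0.001, "y": -0.0001, "z": -0.0001, "wx": 0, "wy": 0.1, "wz": 0},
    {"x": 0.001, "y": 0, "z": -0.0001, "wx": 0, "wy": 0.1, "wz": 0},
  ],
)

```text
t: 19.95
tcp_pos: [0.5478, 0.0563, 0.0658]
eef_rot: [0.999, -0.035, 0.004, 0.0]
force: [-5.8, -0.0, -0.4]
grip_width: 0.171
```

>>> jog_arm(
  targets=[
    {"x": 0.001, "y": 0, "z": -0.0001, "wx": 0, "wy": 0.1, "wz": 0},
    {"x": 0.001, "y": 0, "z": -0.0001, "wx": 0, "wy": 0.1, "wz": 0},
  ],
)

```text
t: 20.15
tcp_pos: [0.5493, 0.0561, 0.0657]
eef_rot: [0.999, -0.035, 0.005, 0.001]
force: [-5.1, 1.2, -2.2]
grip_width: 0.171
```

```bash
python3 go.py -.034 .065; python3 -c "
from h import *
print(manip.state()['moment'])"
```

```text
20.15 [0.5493 0.0561 0.0657] F [-5.0823  1.1603 -2.2259] 0.17129326039704873 shift [0.006  0.0006 0.0008] turn [ 0.0429 -0.5775  0.1008]
[ 1.05581820e-01  1.07753115e+00 -1.05726872e-03]
```

>>> jog_arm(
  targets=[
    {"x": 0.001, "y": -0.0002, "z": 0, "wx": 0, "wy": 0, "wz": 0},
    {"x": 0.001, "y": 0, "z": 0, "wx": 0, "wy": 0, "wz": 0},
  ],
)

```text
t: 20.35
tcp_pos: [0.5509, 0.0561, 0.0655]
eef_rot: [0.999, -0.035, 0.004, 0.001]
force: [-4.4, 0.6, -1.1]
grip_width: 0.17
```

>>> jog_arm(
  targets=[
    {"x": 0.001, "y": -0.0001, "z": 0, "wx": 0, "wy": 0, "wz": 0},
    {"x": 0.001, "y": 0, "z": 0, "wx": 0, "wy": 0, "wz": 0},
  ],
)

```text
t: 20.55
tcp_pos: [0.5526, 0.0559, 0.0655]
eef_rot: [0.999, -0.035, 0.004, 0.001]
force: [-5.0, -0.0, -0.8]
grip_width: 0.17
```

>>> jog_arm(
  targets=[
    {"x": 0.001, "y": -0.0001, "z": 0, "wx": 0, "wy": 0, "wz": 0},
  ],
)

```text
t: 20.65
tcp_pos: [0.5535, 0.056, 0.0655]
eef_rot: [0.999, -0.035, 0.004, 0.001]
force: [-6.1, 0.2, -0.0]
grip_width: 0.17
```

>>> jog_arm(
  targets=[
    {"x": 0.001, "y": 0, "z": 0, "wx": 0, "wy": 0, "wz": 0},
  ],
)

```text
t: 20.75
tcp_pos: [0.554, 0.0559, 0.0654]
eef_rot: [0.999, -0.035, 0.003, 0.001]
force: [-12.6, 1.4, 2.8]
grip_width: 0.169
```

```bash
python3 go.py -.034 .065; python3 -c "
from h import *
print(manip.state()['moment'])"
```

```text
20.75 [0.554  0.0559 0.0654] F [-12.6082   1.3556   2.7692] 0.16857249636590435 shift [0.0013 0.0007 0.0004] turn [ 0.0906 -0.3532  0.1004]
[0.27369109 2.27479988 0.02264432]
```

>>> jog_arm(
  targets=[
    {"x": 0.001, "y": -0.0002, "z": -0.0002, "wx": 0, "wy": -0.2, "wz": 0},
  ],
)

```text
t: 20.85
tcp_pos: [0.5541, 0.0559, 0.0654]
eef_rot: [0.999, -0.035, 0.0, 0.001]
force: [-16.0, -0.7, 2.2]
grip_width: 0.17
```

```bash
python3 go.py -.034 .065
python3 - <<'E'
from h import *
np.set_printoptions(precision=4,suppress=True)
c={n:optics.read_camera(n) for n in["wrist","scene","side"]}
np.save("c9.npy",c,allow_pickle=True)
ex=np.array([.9974,-.0715]);H=np.array([.5892,.0527])
# where shoulder and nose should appear if home
for n in c:
    print(n,[np.round(proj(c[n],[*(H+ex*d),z],n=="wrist"),1) for d,z in((.033,.07),(.015,.075),(-.015,.078),(-.053,.078))])
def fit(im,w,h): return cv2.resize(im,(w,h),interpolation=cv2.INTER_CUBIC)
out=np.hstack([fit(c["wrist"]["color"][100:250,220:340],480,600),fit(c["scene"]["color"][185:235,270:320],300,300).repeat(2,0)[:600]])
cv2.imwrite("pics/s9.png",out[:,:,::-1])
E
```

```text
20.85 [0.5541 0.0559 0.0654] F [-16.0446  -0.7248   2.1761] 0.17018182771650914 shift [0.0013 0.0007 0.0004] turn [ 0.1141 -0.0046  0.1022]
wrist [array([279.2, 126.3]), array([279.2, 163.5]), array([279.2, 224.4]), array([279., 291.])]
scene [array([305.6, 211. ]), array([300.6, 206.6]), array([292.2, 200.9]), array([281.8, 195. ])]
side [array([260.8, 210.7]), array([266.3, 211.6]), array([275.7, 214.9]), array([288. , 220.3])]
```

>>> jog_arm(
  targets=[
    {"x": 0, "y": 0, "z": 0, "wx": 0, "wy": 0, "wz": 0},
  ],
)

```text
t: 21.1
tcp_pos: [0.5539, 0.0559, 0.0656]
eef_rot: [0.999, -0.035, -0.0, 0.001]
force: [-1.9, 0.5, -0.8]
grip_width: 0.171
```

View pics/s9.png

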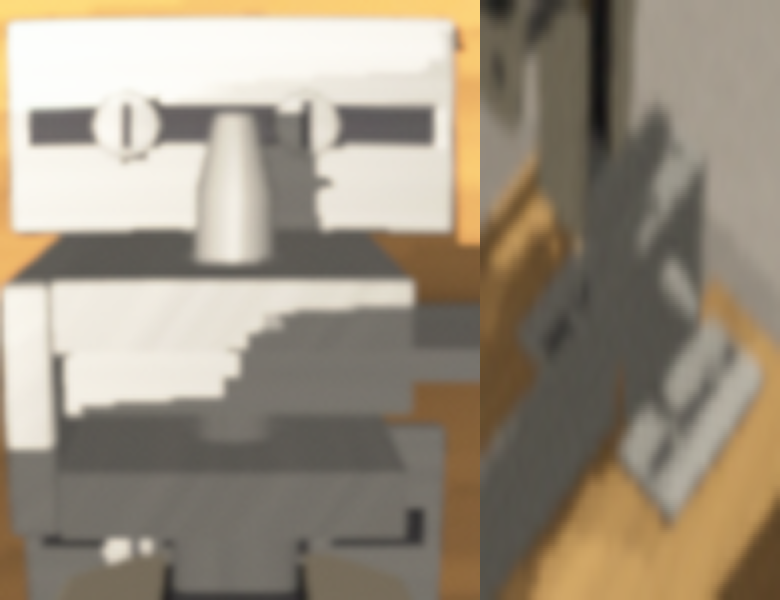

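>>> jog_arm(
  targets=[
    {"x": 0, "y": 0, "z": 0, "wx": 0, "wy": 0, "wz": 0},
    {"x": 0, "y": 0, "z": 0, "wx": 0, "wy": 0, "wz": 0},
    {"x": 0, "y": 0, "z": 0, "wx": 0, "wy": 0, "wz": 0},
    {"x": 0, "y": 0, "z": 0, "wx": 0, "wy": 0, "wz": 0},
    {"x": 0, "y": 0, "z": -0.01, "wx": 0, "wy": 0, "wz": 0},
    {"x": 0, "y": 0, "z": -0.03, "wx": 0, "wy": 0, "wz": 0},
    {"x": 0, "y": 0, "z": -0.04, "wx": 0, "wy": 0, "wz": 0},
    {"x": -0.04, "y": 0, "z": -0.03, "wx": 0, "wy": 0, "wz": 0},
    {"x": -0.04, "y": 0, "z": 0, "wx": 0, "wy": 0, "wz": 0},
    {"x": 0, "y": 0, "z": 0, "wx": 0, "wy": 0, "wz": 0},
  ],
  claw=-0.2,
)

```text
t: 22.1
tcp_pos: [0.4737, 0.0615, 0.1837]
eef_rot: [0.999, -0.035, 0.002, 0.001]
force: [0.4, -0.2, 0.5]
grip_width: 0.597
```

Run:
```python
from h import *
np.set_printoptions(precision=4,suppress=True)
w=optics.read_camera("wrist"); s=manip.state(); print(s["t"],s["tcp_pos"],s["force"])
np.save("w10.npy",w,allow_pickle=True)
ex=np.array([.9974,-.0715]);H=np.array([.5892,.0527])
pr=lambda d,z:np.array(proj(w,[*(H+ex*d),z],True))
for d,z in((.033,.07),(-.015,.079),(-.053,.079)): print(d,pr(d,z))
# brightness profile along the pin's axis line (image column), mean of 5 px
u=int(round(pr(0,.07)[0])); g=cv2.cvtColor(w["color"],cv2.COLOR_RGB2GRAY)
v0=int(pr(.05,.07)[1]);v1=int(pr(-.065,.079)[1]); print(u,v0,v1)
print(list(enumerate(g[v0:v1,u-1:u+2].mean(1).round().astype(int),v0)))
vm=int(pr(-.035,.079)[1]); print("across grip row",vm,g[vm,u-25:u+26])
cv2.imwrite("pics/w10.png",cv2.resize(w["color"][v0-15:v1+15,u-70:u+70,::-1],None,fx=3,fy=3))
```

```text
22.15 [0.4754 0.0615 0.1842] [0.8635 0.0802 0.6749]
0.033 [278.2448  33.8917]
-0.015 [278.2473  86.1976]
-0.053 [278.2252 131.5484]
278 15 145
[(15, np.int64(195)), (16, np.int64(197)), (17, np.int64(200)), (18, np.int64(201)), (19, np.int64(202)), (20, np.int64(202)), (21, np.int64(201)), (22, np.int64(203)), (23, np.int64(204)), (24, np.int64(204)), (25, np.int64(202)), (26, np.int64(199)), (27, np.int64(195)), (28, np.int64(197)), (29, np.int64(212)), (30, np.int64(228)), (31, np.int64(236)), (32, np.int64(238)), (33, np.int64(237)), (34, np.int64(231)), (35, np.int64(223)), (36, np.int64(218)), (37, np.int64(218)), (38, np.int64(220)), (39, np.int64(222)), (40, np.int64(223)), (41, np.int64(225)), (42, np.int64(226)), (43, np.int64(228)), (44, np.int64(229)), (45, np.int64(229)), (46, np.int64(228)), (47, np.int64(225)), (48, np.int64(225)), (49, np.int64(230)), (50, np.int64(235)), (51, np.int64(238)), (52, np.int64(238)), (53, np.int64(238)), (54, np.int64(238)), (55, np.int64(239)), (56, np.int64(238)), (57, np.int64(233)), (58, np.int64(213)), (59, np.int64(188)), (60, np.int
[... 1346 characters left out ...]
t64(219)), (124, np.int64(219)), (125, np.int64(219)), (126, np.int64(219)), (127, np.int64(219)), (128, np.int64(218)), (129, np.int64(215)), (130, np.int64(205)), (131, np.int64(186)), (132, np.int64(170)), (133, np.int64(173)), (134, np.int64(179)), (135, np.int64(183)), (136, np.int64(184)), (137, np.int64(185)), (138, np.int64(183)), (139, np.int64(179)), (140, np.int64(175)), (141, np.int64(170)), (142, np.int64(170)), (143, np.int64(171)), (144, np.int64(172))]
across grip row 109 [111 114 131 180 231 247 247 233 200 205 234 243 235 198 143 142 191 224
 232 231 227 225 224 223 221 221 223 223 222 221 218 212 194 165 138 115
 100 110 136 149 141 114  85  79  93 102 105 104 105 103 100]
```

Run:
```python
from h import *
w0=np.load("w10.npy",allow_pickle=True).item(); w=optics.read_camera("wrist")
g=lambda c:cv2.cvtColor(c["color"],cv2.COLOR_RGB2GRAY)[80:140,255:300].astype(np.float32)
print("pin image motion px",cv2.phaseCorrelate(g(w0),g(w)),"camera moved",w["eye"]-w0["eye"])
print(manip.close_job())
```

```text
pin image motion px ((0.6179098736181992, 2.2540780175728408), 0.9916140789455837) camera moved [ 1.46996995e-03 -9.37278618e-05  5.65736915e-04]
the job is handed in; nothing more can be done
None
```

The blade is hinged: the pin is through both ears and the blade's eye, and the job is handed in. It reported no verdict.

- **Blade:** I pushed it along the slot by the rear end of its handle until the heel met the web. The force peaked at about 18 N on first contact, just under the 20 N limit, and I then backed off. From above, the heel and web face agreed to about 1 mm, and the ear holes sit near slicer y 118.5 mm.
- **Pin:** My first grip was too high, so I released it and gripped it lower. I inserted it from the robot's side in 1 mm steps. It stalled at about 13 N against the low eye. I eased off, tipped the nose up about 2.5° to lift the eye, and it then slid on at 3–7 N. It stopped hard at 16 N (limit 25 N) with its shoulder against the ear.
- **Last checks:**
  - **Pin position:** After I released the pin and withdrew, its grip end was within 1 pixel (about 1 mm) of the computed home position. The nose stood out of the far ear, reading about 1 mm short of home in the images, which is within calibration error.
  - **Rest:** The pin shifted 0.6 and 2.3 pixels between the last two images. The camera itself moved about 1.5 mm in that time, which roughly accounts for the shift, so rest is likely but not cleanly shown.
  - **Not checked:** I did not view the scene after letting go, because the picture limit was reached. I also did not measure the final level of pin and blade, or the bystanders. I felt no contact with the bystanders.

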